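# Stand the fallen solvent bottle up and dock it

### The job

The large square bottle has toppled and is leaning against the low power supply box: stand it upright, lowering it gently onto its base without letting it drop flat or fall over. Then bring it upright between the two low rails of the dock and slide it gently (no ramming) along the bench towards the dock's back plate until it has pushed the sprung pad of the stop fully in, and leave it standing there. Leave the other loose things on the bench as they are.

Things in the scene. Friction and masses are not known exactly. Their poses are not given: they have to be found in the camera images.
- bottle_center (a point): Centre of the large square white bottle, on its axis 70 mm above its base; z = axis towards the cap, x and y square to its flat sides. Body 72 x 72 x 100 mm tall, flat shoulder; then a neck (24 mm diameter) and a cylindrical cap, 32 mm diameter, from 110 to 140 mm above the base. 0.28 to 0.44 kg, centre of mass 50 to 60 mm above the base.
- bottle: The same bottle; origin at the centre of its underside, same axes. At the start it leans about 40 degrees from vertical, standing on one edge of its base, a flat side resting squarely on the top front edge of the supply, cap above the box. Stable there; it balances on that base edge at about 33 degrees, and drops flat from there if not held back. Pushed high up, it tips.
- supply: Low dark power supply box the bottle leans on, screwed to the bench, 110 (x) x 130 (y) x 55 mm tall; origin at the centre of its underside; its front face (the one the bottle leans on) looks along its -x.
- dock: Aluminium dock fixed to the bench. Two rails along its x, 18 mm tall, inner faces 84 mm apart, from x = -70 to 125 mm, flared lead-ins to x = -95 mm; open towards -x; back plate 40 mm tall at x = 130 mm. No floor: the bench is the floor. Origin on the bench, midway between the rails. A stop block 36 mm tall is clamped between the rails, elsewhere every time, with a sprung pad on its -x side.
- pad (a joint): How far the grey sprung pad is pushed in (+x of the dock), m: 0 free, 0.008 fully in, where it is solid. Pad 50 mm wide, 4 to 30 mm above the bench; its free face is somewhere from x = 30 to 70 mm in the dock, not told: find it by touch or sight. Weak spring (0.6 N fully in), less than the bottle's friction on the bench, so the bottle stays. Sliding it takes 1.5 to 5 N.
- jar: Bystander: small round screw jar with steel lid, 50 diameter, 62 tall (mm); origin at the centre of its underside.
- flask: Bystander: small square white bottle, 40 x 40 body, 80 tall, standing (mm); origin at the centre of its underside.
- screwtray: Bystander: flat open steel tray, 100 x 80 x 20 (mm); origin at the centre of its underside.
- socket: Bystander: steel cylinder, 34 diameter, 45 tall (mm); origin at the centre of its underside.
- tape: Bystander: flat clear plastic ring, 80 diameter, 20 tall (mm); origin at the centre of its underside.
- driver_grip (a point): Bystander: black-handled screwdriver lying on the bench, 180 long (mm); this point is in the middle of its grip.
There are look-alikes about, which are no part of the job. What is shaped like the bottle but brown or turquoise is not meant.

How it is judged:
On the way:
1. the bottle is stood upright on its base on the bench, before the pad is pushed (angle between bottle_center's own z axis and vertical below 0.07 rad and height (world z) of bottle below 0.006 m and value of joint pad below 0.004 m), for 0.2 s.
At the end, for the whole second after the job is handed in: The bottle stands upright (within 3 degrees) on the bench between the dock's rails (centre within 12 mm of the dock's midline), at rest, with the sprung pad still pushed in more than 5 of its 8 mm (angle between bottle_center's own z axis and vertical below 0.06 rad and height (world z) of bottle below 0.004 m and y of bottle in the frame of dock between -0.012 and 0.012 m and x of bottle in the frame of dock between -0.012 and 0.055 m and value of joint pad above 0.005 m and linear speed of bottle below 0.02 m/s); the robot touches nothing.
It fails at once if the bottle drops flat, falls over or is flung (turns faster than 3.5 rad/s) (angular speed of bottle above 3.5 rad/s).
It fails at once if the bottle falls over in the other direction or onto its side (leans more than 60 degrees) (angle between bottle_center's own z axis and vertical above 1.05 rad).
It fails at once if the bottle is dropped or flung (faster than 0.7 m/s) (linear speed of bottle above 0.7 m/s).
It fails at once if the dock is rammed with the bottle (more than 30 N) (contact force between bottle and dock above 30 N).
It fails at once if another loose thing on the bench is moved more than 20 mm (distance of any of jar, flask, screwtray, socket, tape, driver_grip from where it was at the start of the episode above 0.02 m).
It also fails if it takes over 64 s, if anything falls off the work surface, if the arm or the gripper's body presses on something with over 40 N, if the wrist force passes 120 N, or if a joint passes its speed limit or range.

### The arm

A 7-joint arm with a two-finger parallel gripper is mounted at the origin on the work surface. World frame = base frame: x ahead of the robot, y to its left, z up, the work surface at z = 0. Lengths are in m, angles in rad, forces in N, time in s.
With the tool pointing down it reaches from about 0.4 to 0.925 m from the base axis. Payload 4.1 kg.
Tool frame: the origin (TCP) lies on the centre line of the jaws, within the pads' length; the fingertips stand 11 mm ahead of it and the grasp point (between the pads) lies 8 mm behind it; z points along the fingers, y is the line along which they close (so a half turn about z gives the same grasp; the last joint's range is limited). The gripper opens to 85 mm and grips with 20 to 120 N. Pads are 22 mm wide; open, the fingers measure 114 mm over their backs; the gripper's body (76 mm by 85 mm) begins 54 mm behind the grasp point. The pads swing forward as they close: fully open they stand 13 mm farther back than shut.
Start: joints at [-1.438, 0.398, 0.045, 1.537, -0.019, 1.207, -0.051], TCP at [0.149, 0.633, 0.242] pointing down, gripper open.
Joint ranges: [-2.82, 2.82], [-0.49, 2.23], [-1.37, 1.46], [0, 2.46], [-1.36, 4.5], [0.23, 2], [-2.94, 2.94]. Speed limits (rad/s): [2.57, 2.57, 3.14, 3.14, 3.14, 3.14, 3.14].

### API

Orientations are given as a unit quaternion [x, y, z, w].
In Python, from cell import r gives the robot as it stands.
- The arm moves only by the tool send_rows, never from a script. Its argument "plan" is a list that holds one entry, the list of rows, each a list of 7 numbers: the turn, a rotation vector about the tool's x, y, z in degrees, then the shift along the tool's x, y, z in cm, then the closure in counts, from 0 (fully open) to 255 (shut). A call has 1 to 10 rows; each row is the pose to reach, as a shift and turn from the pose commanded when the call began, along the tool's axes at that moment; what a row does not reach only later rows make up. A row lasts 1/8 s, in which the tool goes at most 62.5 mm and 10.7 degrees, less where a joint would pass 70% of its speed; a pose out of reach is approached as far as the arm can. A call with a gripper value outside its range is refused whole. The fingers move at their own pace and stop on an object; "grip_force" is the grip in N (left out, the last holds). Time passes only in rows, so rows that repeat a pose let the fingers close. It gives the time, the measured TCP pose, the force, the opening and the grip force at its end, in the units of the state.
- r.get_obs(): the state, without advancing time (a new reading comes with each control period).
- r.grab_frame(name): name is "scene" or "top" or "wrist"; returns a dict with "img" (384x512x3 uint8, red, green, blue), "fx", "fy", "cx", "cy" (pixels), "R" (3x3) and "t" (3): a world point X has camera coordinates R X + t; the wrist camera has in their place "hand_eye" (4x4, takes a point from camera to tool coordinates, whose origin is the TCP and whose axes are the flange's). Camera axes: x right, y down, z forward; pixel columns grow to the right and rows downward; lengths in m; the calibration is good to about 2 mm. The wrist camera is an equidistant fisheye: a pixel r from the principal point sees the ray r / f radians off the axis. A picture is of the moment at which its call begins: read the wrist's pose just before it. There is no depth.
- r.close_job(): hands the job in; it is judged then, once.
The state is a dict: "t": time; "joint_positions": joint angles; "qvel": joint speeds; "joint_torque": joint torques, N m; "tool_pos": TCP position; "eef_rot": TCP orientation; "contact_force": force on the tool from outside, world axes, zero at the start; "torque": the same for the moment, N m; "grip_width": opening from 0.0 (shut) to 1.0 (fully open); "finger_force": force on a finger pad.
Only numpy, scipy, OpenCV 4.12 (cv2) and the standard library are available. Lean on these libraries where they do the work, as an engineer would, in place of code of your own. Each camera call takes 0.05 s, during which the arm holds its last target. There are 200 camera calls.

## Working session

There is one attempt and no reset: what is moved stays moved. The work goes in short steps, Python scripts to look and compute and a tool call to move; the robot and the scene stay as the last step left them, time stands still between calls to the robot, and variables do not carry over. Pictures are saved under pics/ and viewed, at most 10 in all, crops included, and the job is handed in when it is done.

Besides the shell and the picture viewer there is one more tool, called after "Emit:" as name(argument=value, ...), one argument or row to a line, values as JSON. send_rows: Moves the arm, as the interface text tells. Its arguments: {"type":"object","properties":{"plan":{"type":"array","items":{"type":"array","items":{"type":"array","items":{"type":"number"}}}},"grip_force":{"type":"number"}},"required":["plan"]}

```bash
mkdir -p pics; ls; python3 - <<'E'
from cell import r
import cv2,numpy as np
o=r.get_obs();print({k:np.round(v,3).tolist() for k,v in o.items()})
for n in("scene","top"):
    f=r.grab_frame(n);cv2.imwrite(f"pics/{n}0.png",f["img"][:,:,::-1]);print(n,f["fx"],f["cx"],f["cy"],np.round(f["R"],3).tolist(),f["t"])
E
```

```text
pics
{'t': 0.0, 'joint_positions': [-1.438, 0.399, 0.045, 1.538, -0.019, 1.207, -0.051], 'qvel': [0.001, 0.0, -0.0, 0.002, 0.001, -0.0, -0.0], 'joint_torque': [0.0, -47.511, 1.365, -25.423, 0.012, 0.009, -0.0], 'tool_pos': [0.149, 0.632, 0.241], 'eef_rot': [0.116, 0.993, -0.001, -0.0], 'contact_force': [-0.4, 0.365, -0.263], 'torque': [-0.016, -0.053, 0.003], 'finger_force': 0.0, 'grip_width': 1.001}
scene 383.81406236424294 248.79511689967444 190.4699989448209 [[-0.423, 0.906, 0.001], [0.782, 0.366, -0.504], [-0.457, -0.213, -0.864]] [ 0.26613496 -0.43155485  1.32878805]
top 388.9238984055002 254.81419931023467 201.86494356634685 [[-0.022, -1.0, -0.012], [-0.988, 0.024, -0.154], [0.155, 0.009, -0.988]] [0.02985077 0.58088979 1.30651507]
```

View pics/scene0.png

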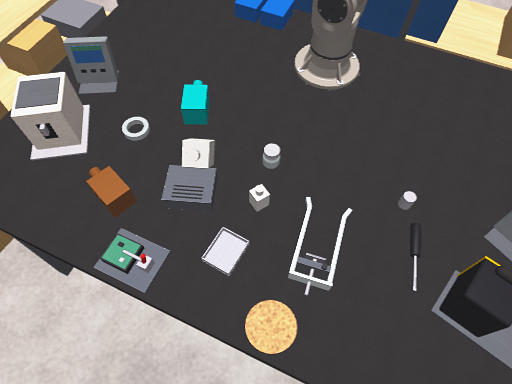

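View pics/top0.png

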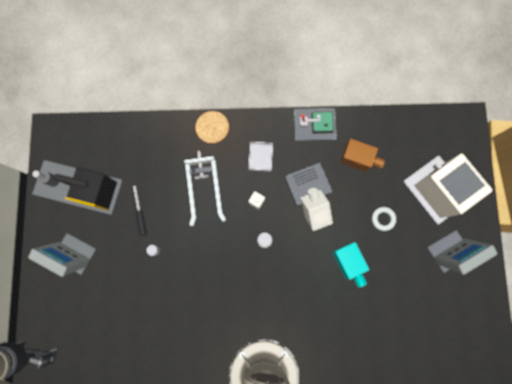

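Scene (left is the robot's right): the white bottle is at scene (198,152) and top (317,210), leaning on the dark supply at top (309,183). Shaped like it are the turquoise one (scene (195,103), top (352,262)) and the brown one (scene (110,190), top (362,154)). Only the white one is white and leaning on the supply, so that is the bottle. The flask at top (257,200) is white too, but small. The dock is at top (205,190), opening towards the robot. I'll confirm with an enlarged crop.

```bash
python3 - <<'E'
import cv2,numpy as np
a=cv2.imread("pics/scene0.png")[130:210,155:235];b=cv2.imread("pics/top0.png")[160:240,275:355];c=cv2.imread("pics/top0.png")[145:235,170:260];d=cv2.imread("pics/scene0.png")[190:300,270:380]
z=lambda i,n:cv2.resize(i,(n,n),interpolation=cv2.INTER_CUBIC)
cv2.imwrite("pics/crop1.png",np.vstack([np.hstack([z(a,400),z(b,400)]),np.hstack([z(c,200),z(d,200),np.zeros((200,400,3),np.uint8)])]))
E
```

```text
(no output)
```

View pics/crop1.png

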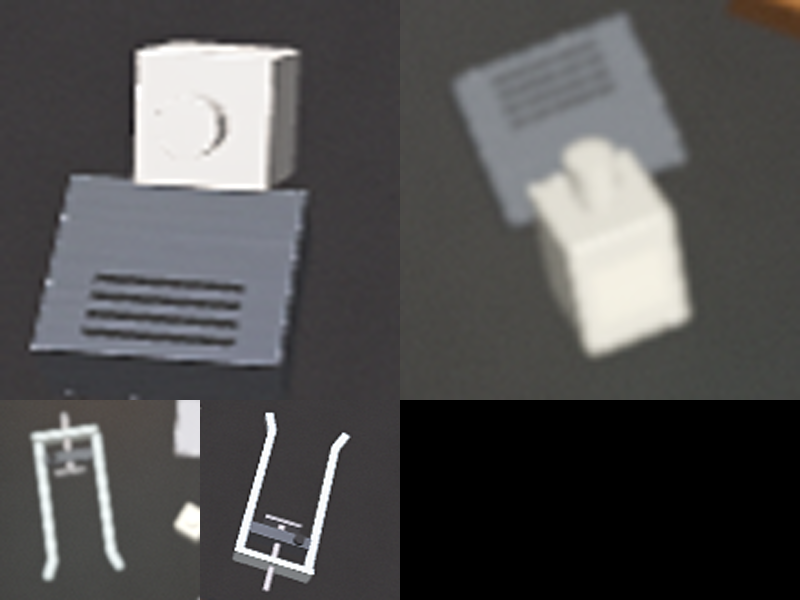

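The crop confirms it: the white, leaning, 72 mm square bottle. The scene camera looks almost straight down its axis, with the cap disc at about scene (194,155). In the top view the cap end is at about (313,190). Next I triangulate the shoulder corners and the dock.

```bash
cat > h.py <<'E'
import numpy as np,cv2
from cell import r
def ray(f,p):
    d=np.array([(p[0]-f["cx"])/f["fx"],(p[1]-f["cy"])/f["fy"],1.]);R=np.array(f["R"]);d=R.T@d
    return -R.T@np.array(f["t"]),d/np.linalg.norm(d)
def tri(a,b):
    (p,u),(q,v)=a,b;s=np.linalg.lstsq(np.c_[u,-v],q-p,rcond=None)[0]
    A,B=p+s[0]*u,q+s[1]*v;return (A+B)/2,np.linalg.norm(A-B)*1e3
def plane(a,z):
    p,u=a;return p+u*(z-p[2])/u[2]
E
python3 - <<'E'
from h import *
S=r.grab_frame("scene");T=r.grab_frame("top")
s=lambda x,y:ray(S,(155+x/5-.4,130+y/5-.4)); t=lambda x,y:ray(T,(275+(x-400)/5-.4,160+y/5-.4))
P=[]
for n,a,b in [("nearbox-y",(135,183),(630,145)),("nearbox+y",(270,188),(530,190)),("up-y",(135,50),(670,205)),("up+y",(270,55),(570,250)),("captop",(195,125),(588,152)),
 ("box front -y",(70,177),(685,160)),("box front +y",(307,190),(512,225)),("box back+y",(282,362),(455,85)),("box back -y",(32,347),(625,15))]:
    X,e=tri(s(*a),t(*b));P.append(X);print(n,X.round(4),round(e,1))
P=np.array(P);print("sides",[np.linalg.norm(P[i]-P[j]).round(4) for i,j in((0,1),(2,3),(0,2),(1,3))])
n=np.cross(P[1]-P[0],P[2]-P[0]);print("sh ctr",P[:4].mean(0).round(4),"n",n/np.linalg.norm(n))
d=P[1]-P[0]+P[3]-P[2];print("y dir deg",np.degrees(np.arctan2(d[1],d[0])),"tilt from n")
s2=lambda x,y:ray(S,(270+(x-200)/1.818,190+(y-400)/1.818)); t2=lambda x,y:ray(T,(170+x/2.222,145+(y-400)/2.222))
for n,a,b in [("bend+y",(335,447),(52,552)),("bend-y",(273,430),(108,548)),("plate+y",(312,570),(33,436)),("plate-y",(238,550),(100,430)),("pad",(284,521),(68,471))]:
    X,e=tri(s2(*a),t2(*b));print(n,X.round(4),round(e,1))
# dock rails in top
m=(T["img"].min(2)>150)
for lo,hi in((180,203),(203,222)):
    pts=[plane(ray(T,(np.nonzero(m[y,lo:hi])[0].mean()+lo,y)),.018)[:2] for y in range(168,206) if m[y,lo:hi].any()]
    pts=np.array(pts);k=np.polyfit(pts[:,0],pts[:,1],1);print("rail",k,np.std(pts[:,1]-np.polyval(k,pts[:,0])),pts[0],pts[-1])
E
```

```text
nearbox-y [ 0.6156 -0.2065  0.0782] 4.5
nearbox+y [ 0.587  -0.1387  0.0773] 1.7
up-y [ 0.567  -0.2243  0.1261] 1.0
up+y [ 0.5392 -0.1585  0.1253] 0.2
captop [ 0.6011 -0.1699  0.1345] 4.2
box front -y [ 0.611  -0.2519  0.0486] 1.9
box front +y [ 0.5668 -0.1283  0.0545] 0.7
box back+y [ 0.6666 -0.092   0.0522] 2.2
box back -y [ 0.714  -0.2135  0.0526] 0.5
sides [np.float64(0.0736), np.float64(0.0715), np.float64(0.0705), np.float64(0.0706)]
sh ctr [ 0.5772 -0.182   0.1017] n [0.62206952 0.27233156 0.73407427]
y dir deg 112.85602221622321 tilt from n
bend+y [0.5474 0.2344 0.0327] 4.1
bend-y [0.5532 0.1453 0.0229] 0.7
plate+y [0.7342 0.263  0.0406] 2.2
plate-y [0.7451 0.1616 0.0234] 10.7
pad [0.6795 0.2084 0.024 ] 0.2
rail [0.04432503 0.21746804] 0.005330466458285745 [0.71485741 0.25045701] [0.57979128 0.23984218]
rail [0.14810493 0.05988888] 0.0033166471985954424 [0.71265391 0.16268027] [0.57754017 0.14569504]
```

Checks out: side lengths are 71–74 mm, the supply top is at about 0.053, and the axis leans 40–43° at azimuth about 23°. I'll take the cap with the jaws across the lean and the tool tilted 30° back towards the axis.

```bash
cat >> h.py <<'E'
from scipy.spatial.transform import Rotation as Ro
def pose(gp,tilt,az,yaz=None):
    """gp grasp point; tool leaning so its back end points towards az by tilt deg; y axis horizontal at az-90"""
    a=np.radians(az);t=np.radians(tilt)
    z=-np.array([np.sin(t)*np.cos(a),np.sin(t)*np.sin(a),np.cos(t)])
    y=np.array([np.sin(a),-np.cos(a),0]);x=np.cross(y,z)
    R=np.c_[x,y,z];return R,np.array(gp)+R@[0,0,.008]
def rel(R,p,c=None):
    if c is None:
        o=r.get_obs();c=(Ro.from_quat(o["eef_rot"]).as_matrix(),np.array(o["tool_pos"]))
    w=Ro.from_matrix(c[0].T@R).as_rotvec(degrees=True);d=c[0].T@(p-c[1])*100
    return np.r_[w,d].round(2).tolist()
E
python3 - <<'E'
from h import *
a=np.radians(23);n=np.array([.643*np.cos(a),.643*np.sin(a),.766])
cap=np.array([.5772,-.182,.1017])+.027*n;print(cap)
R,p=pose(cap,30,23);pre=p-R@[0,0,.10];print(p,pre);print(rel(R,pre))
R0,_=pose(cap,0,23);print("vertical at z.3",rel(R0,np.r_[pre[:2],.3]))
E
```

```text
[ 0.59318088 -0.17521652  0.122382  ]
[ 0.58949887 -0.17677944  0.1154538 ] [ 0.63552411 -0.15724288  0.20205634]
[37.37, -12.17, 139.56, -65.46, -65.67, 4.04]
vertical at z.3 [-0.02, 0.09, 143.72, -65.46, -65.68, -5.75]
```

Emit:
send_rows(
  plan=[
    [[0,0,0,0,0,-6,0],[0,0,20,-8,-8,-6,0],[0,0,40,-16,-16,-6,0],[0,0,60,-24,-24,-6,0],[0,0,70,-32,-32,-6,0],[0,0,80,-36,-36,-6,0],[0,0,90,-40,-40,-6,0],[0,0,100,-44,-44,-6,0],[0,0,110,-49,-49,-6,0],[0,0,120,-53,-53,-6,0]],
  ],
)

```text
t: 1.45
tool_pos: [0.4457, 0.1524, 0.3025]
eef_rot: [0.821, 0.571, 0.001, -0.0]
contact_force: [0.7, 0.3, -0.1]
grip_width: 0.998
finger_force: 0.0
```

```bash
python3 - <<'E'
from h import *
o=r.get_obs();print(o["t"],o["tool_pos"],o["joint_positions"])
R,p=pose([.5932,-.1752,.1224],30,23);pre=p-R@[0,0,.10];print(rel(R,pre))
E
```

```text
1.45 [0.44571849 0.15236213 0.30248635] [-0.98056204  0.02307897  0.57504996  1.87188213 -0.01406923  1.2493918
 -0.75543037]
[12.2, -28.38, 45.62, -22.46, 28.54, 10.02]
```

Emit:
send_rows(
  plan=[
    [[12.2,-28.4,45.6,-22.5,28.5,10,0],[12.2,-28.4,45.6,-22.5,28.5,10,0],[12.2,-28.4,45.6,-22.5,28.5,10,0],[12.2,-28.4,45.6,-22.5,28.5,10,0],[12.2,-28.4,45.6,-22.5,28.5,10,0],[12.2,-28.4,45.6,-22.5,28.5,10,0],[12.2,-28.4,45.6,-22.5,28.5,10,0],[12.2,-28.4,45.6,-22.5,28.5,10,0],[12.2,-28.4,45.6,-22.5,28.5,10,0],[12.2,-28.4,45.6,-22.5,28.5,10,0]],
  ],
)

```text
t: 2.7
tool_pos: [0.6365, -0.1527, 0.2033]
eef_rot: [0.946, 0.197, -0.253, 0.053]
contact_force: [-0.2, 0.7, 0.3]
grip_width: 0.998
finger_force: 0.0
```

```bash
python3 - <<'E'
from h import *
o=r.get_obs();print(o["t"],o["tool_pos"],o["joint_positions"])
R,p=pose([.5932,-.1752,.1224],30,23);pre=p-R@[0,0,.10];print(rel(R,pre),rel(R,p))
f=r.grab_frame("wrist");H=np.array(f["hand_eye"]);print(H.round(3).tolist(),f["fx"],f["cx"],f["cy"])
# predicted pixel of cap top & shoulder centre
Rm=Ro.from_quat(o["eef_rot"]).as_matrix()
a=np.radians(23);n=np.array([.643*np.cos(a),.643*np.sin(a),.766]);im=f["img"][:,:,::-1].copy()
for k in(0,.025,.04):
    X=np.array([.5772,-.182,.1017])+k*n
    c=np.linalg.inv(H)@np.r_[Rm.T@(X-o["tool_pos"]),1];th=np.arctan2(np.hypot(*c[:2]),c[2]);u=c[:2]/np.hypot(*c[:2])*th*f["fx"]+[f["cx"],f["cy"]];print(k,u)
    cv2.circle(im,tuple(u.round().astype(int).tolist()),2,(0,0,255),-1)
cv2.imwrite("pics/w1.png",im)
E
```

```text
2.7 [ 0.63645185 -0.15268801  0.20325293] [-0.34935469  0.8485204   0.78568528  1.22694626 -0.20748514  1.65639312
 -0.78238732]
[0.26, -0.05, 0.42, -0.17, 0.38, 0.23] [0.26, -0.05, 0.42, -0.18, 0.34, 10.23]
[[0.001, -0.949, -0.315, 0.08], [1.0, 0.001, -0.0, 0.0], [0.0, -0.315, 0.949, -0.133], [0.0, 0.0, 0.0, 1.0]] 297.3186396354542 258.3426683572592 188.9442709879872
0 [261.4360123  191.65252103]
0.025 [261.91563683 196.34513175]
0.04 [262.25276397 199.64632969]
```

View pics/w1.png

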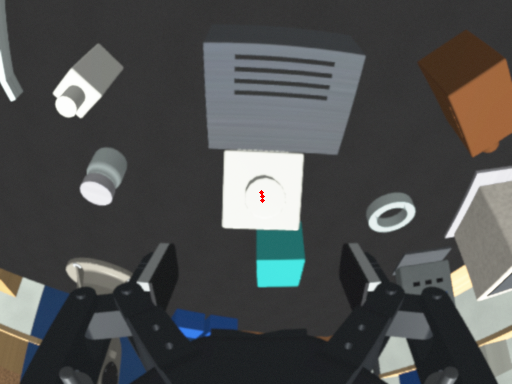

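The wrist view shows the white shoulder centred at (263,190) with the cap disc at about (265,196). The predicted marks are within 3 px and the edges are square to the jaws. Descending and gripping the cap.

Emit:
send_rows(
  plan=[
    [[0.3,0,0.4,-0.2,0.3,4,0],[0.3,0,0.4,-0.2,0.3,7.5,0],[0.3,0,0.4,-0.2,0.3,9.5,0],[0.3,0,0.4,-0.2,0.3,10.2,0],[0.3,0,0.4,-0.2,0.3,10.2,0],[0.3,0,0.4,-0.2,0.3,10.2,0]],
  ],
  grip_force=60,
)

```text
t: 3.5
tool_pos: [0.5899, -0.1781, 0.116]
eef_rot: [0.947, 0.192, -0.253, 0.052]
contact_force: [-0.4, -0.1, -0.5]
grip_width: 0.998
finger_force: 0.0
```

Emit:
send_rows(
  plan=[
    [[0,0,0,0,0,0,100],[0,0,0,0,0,0,130],[0,0,0,0,0,0,150],[0,0,0,0,0,0,170],[0,0,0,0,0,0,200],[0,0,0,0,0,0,255],[0,0,0,0,0,0,255],[0,0,0,0,0,0,255]],
  ],
)

```text
t: 4.5
tool_pos: [0.5889, -0.1779, 0.1153]
eef_rot: [0.947, 0.191, -0.254, 0.051]
contact_force: [-1.0, 3.5, 4.5]
grip_width: 0.36
finger_force: 59.6
```

```bash
python3 - <<'E'
from h import *
o=r.get_obs();print(o)
S=r.grab_frame("scene")["img"][100:230,130:260];W=r.grab_frame("wrist")["img"]
cv2.imwrite("pics/g1.png",np.hstack([cv2.resize(S,(384,384)),W[:,64:448]])[:,:,::-1])
E
```

```text
{'t': 4.5, 'joint_positions': array([-0.35346315,  0.8643654 ,  0.77232485,  1.43005652, -0.22045869,
        1.45099407, -0.76478044]), 'qvel': array([ 0.00042646,  0.00029969,  0.00058079,  0.00110604, -0.00142826,
       -0.001369  ,  0.00030624]), 'joint_torque': array([  1.8886701 , -53.15019965,  16.0798341 , -17.0148629 ,
         2.12878168,   0.13881583,  -0.06894877]), 'tool_pos': array([ 0.58890667, -0.17786845,  0.11527458]), 'eef_rot': array([ 0.94663219,  0.19146062, -0.25424131,  0.05090854]), 'contact_force': array([-0.96230492,  3.50705916,  4.52820792]), 'torque': array([ 0.93688747,  0.17211208, -0.45517154]), 'finger_force': 59.57370579242706, 'grip_width': 0.3595099650893424}
```

View pics/g1.png

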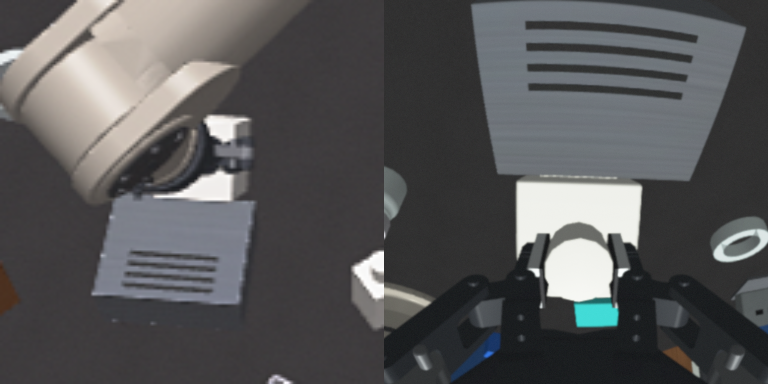

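The cap is gripped, with the opening matching its 32 mm diameter. I'll lift slightly, then turn it upright about its base edge.

```bash
python3 - <<'E'
from h import *
o=r.get_obs();R=Ro.from_quat(o["eef_rot"]).as_matrix();p=o["tool_pos"]
az=np.radians(23);fh=np.array([np.cos(az),np.sin(az),0]);zz=np.array([0,0,1.]);ax=np.cross(zz,fh) # lean axis
lean=np.radians(40)
n=np.sin(lean)*fh+np.cos(lean)*zz;f=np.cos(lean)*fh-np.sin(lean)*zz
gp=p-R[:,2]*.008;E=gp-.127*n+.036*f;print("gp",gp,"edge",E,"tooltilt",np.degrees(np.arccos(-R[2,2])))
for k in range(1,11):
    Q=Ro.from_rotvec(-ax*np.radians(4*k)).as_matrix()
    off=min(1,k/3)*(np.array([0,0,.010])-.012*fh)
    print(rel(Q@R,E+off+Q@(p-E),(R,p)))
E
```

```text
gp [ 0.59261187 -0.1763294   0.12217257] edge [ 0.54285267 -0.19745093  0.00174457] tooltilt 30.05594708696822
[0.01, 4.0, -0.01, -1.37, 0.0, 0.04]
[0.01, 8.0, -0.02, -2.73, 0.01, 0.13]
[0.02, 12.0, -0.03, -4.07, 0.01, 0.29]
[0.03, 16.0, -0.03, -4.89, 0.01, 0.59]
[0.03, 20.0, -0.04, -5.68, 0.01, 0.94]
[0.04, 24.0, -0.05, -6.44, 0.01, 1.35]
[0.05, 28.0, -0.06, -7.17, 0.02, 1.81]
[0.06, 32.0, -0.07, -7.87, 0.02, 2.33]
[0.06, 36.0, -0.08, -8.53, 0.02, 2.89]
[0.07, 40.0, -0.08, -9.15, 0.02, 3.49]
```

Emit:
send_rows(
  plan=[
    [[0,0,0,0,0,0,255],[0,4,0,-1.37,0,0.04,255],[0,8,0,-2.73,0,0.13,255],[0,12,0,-4.07,0,0.29,255],[0,16,0,-4.89,0,0.59,255],[0,20,0,-5.68,0,0.94,255],[0,24,0,-6.44,0,1.35,255],[0,28,0,-7.17,0,1.81,255]],
  ],
  grip_force=90,
)

```text
t: 5.6
tool_pos: [0.5222, -0.207, 0.1343]
eef_rot: [0.98, 0.198, -0.017, 0.004]
contact_force: [0.1, 0.2, -2.8]
grip_width: 0.349
finger_force: 89.0
```

```bash
python3 - <<'E'
from h import *
o=r.get_obs();R=Ro.from_quat(o["eef_rot"]).as_matrix();p=o["tool_pos"]
print(o["contact_force"],o["torque"],o["finger_force"],o["grip_width"],p,"tilt",np.degrees(np.arctan2(R[0,2],-R[2,2])),R[:,2])
az=np.radians(23);fh=np.array([np.cos(az),np.sin(az),0]);zz=np.array([0,0,1.]);ax=np.cross(zz,fh)
n=np.cos(np.radians(12))*zz+np.sin(np.radians(12))*fh
gp=p-R[:,2]*.008;E=gp-.127*n+.036*np.cross(ax,n);print(E)
W=r.grab_frame("wrist")["img"];S=r.grab_frame("scene")["img"][90:220,130:260]
cv2.imwrite("pics/g2.png",np.hstack([cv2.resize(S,(384,384)),W[:,64:448]])[:,:,::-1])
E
```

```text
[ 0.07296058  0.17898455 -2.81984692] [ 0.02017455 -0.09426871 -0.01021594] 89.02772068977356 0.34932630246576907 [ 0.52217235 -0.20704671  0.13431699] tilt -1.8440633472313819 [-0.03217568 -0.01523956 -0.99936604]
[ 0.53053805 -0.20348302  0.01060235]
```

View pics/g2.png

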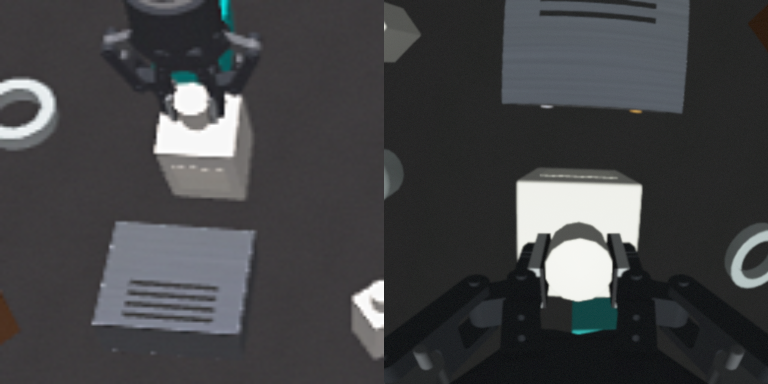

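The bottle is held in the air at about 12° of lean with no slip in the grip, and both views agree. Next I finish the rotation, then lower it.

```bash
python3 - <<'E'
from h import *
o=r.get_obs();R=Ro.from_quat(o["eef_rot"]).as_matrix();p=o["tool_pos"]
az=np.radians(23);fh=np.array([np.cos(az),np.sin(az),0]);zz=np.array([0,0,1.]);ax=np.cross(zz,fh)
E=np.array([.5305,-.2035,.0106])
for k,d in((4,0),(8,0),(12,0),(12,-.003),(12,-.006),(12,-.008)):
    Q=Ro.from_rotvec(-ax*np.radians(k)).as_matrix()
    print(rel(Q@R,E+d*zz+Q@(p-E),(R,p)))
E
```

```text
[0.03, 4.0, -0.0, -0.86, 0.01, 0.15]
[0.06, 8.0, -0.0, -1.7, 0.01, 0.36]
[0.09, 12.0, -0.01, -2.53, 0.02, 0.62]
[0.09, 12.0, -0.01, -2.52, 0.02, 0.92]
[0.09, 12.0, -0.01, -2.51, 0.02, 1.22]
[0.09, 12.0, -0.01, -2.5, 0.02, 1.42]
```

Emit:
send_rows(
  plan=[
    [[0,4,0,-0.86,0,0.15,255],[0,8,0,-1.7,0,0.36,255],[0,12,0,-2.53,0,0.62,255],[0,12,0,-2.53,0,0.62,255],[0,12,0,-2.52,0,0.92,255],[0,12,0,-2.51,0,1.2,255],[0,12,0,-2.51,0,1.35,255],[0,12,0,-2.51,0,1.35,255]],
  ],
)

```text
t: 6.7
tool_pos: [0.4999, -0.2156, 0.1224]
eef_rot: [0.976, 0.198, 0.084, -0.017]
contact_force: [-0.1, 0.4, -3.2]
grip_width: 0.35
finger_force: 89.6
```

Emit:
send_rows(
  plan=[
    [[0,0,0,-0.02,0,0.1,255],[0,0,0,-0.03,0,0.15,255],[0,0,0,-0.03,0,0.2,255],[0,0,0,-0.03,0,0.2,255]],
  ],
)

```text
t: 7.2
tool_pos: [0.4998, -0.2159, 0.1211]
eef_rot: [0.976, 0.197, 0.085, -0.017]
contact_force: [-2.9, 1.4, 2.9]
grip_width: 0.345
finger_force: 89.7
```

```bash
python3 - <<'E'
from h import *
o=r.get_obs();print(o["contact_force"],o["torque"],o["tool_pos"])
S=r.grab_frame("scene");T=r.grab_frame("top")
a=cv2.resize(S["img"][70:230,110:270],(400,400),interpolation=cv2.INTER_CUBIC);b=cv2.resize(T["img"][160:260,270:370],(400,400),interpolation=cv2.INTER_CUBIC)
cv2.imwrite("pics/g3.png",np.hstack([a,b])[:,:,::-1])
E
```

```text
[-2.88096152  1.40926827  2.89715495] [0.15532245 0.54646375 0.048296  ] [ 0.49984168 -0.2159431   0.12112516]
```

View pics/g3.png

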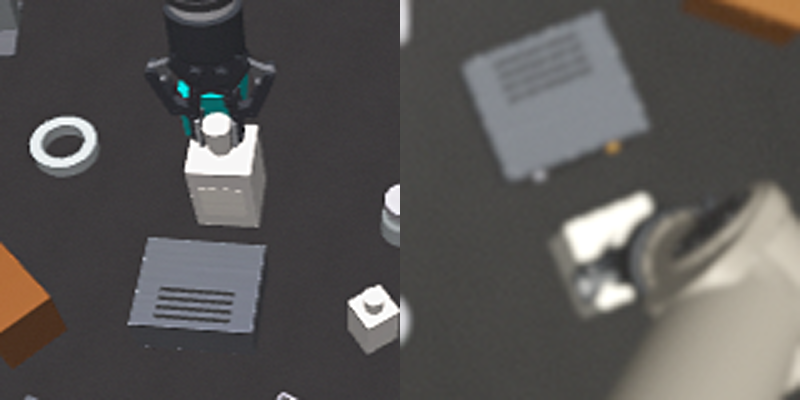

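The bottle stands on the bench, upright in both views, with bench contact felt. Releasing softly so it settles, then I'll re-grip with the tool vertical.

Emit:
send_rows(
  plan=[
    [[0,0,0,0,0,0,255],[0,0,0,0,0,0,255],[0,0,0,0,0,0,150],[0,0,0,0,0,0,130],[0,0,0,0,0,0,100],[0,0,0,0,0,0,50],[0,0,0,0,0,0,0],[0,0,0,0,0,0,0],[0,0,0,0,0,-2.5,0],[0,0,0,0,0,-5.5,0]],
  ],
  grip_force=20,
)

```text
t: 8.55
tool_pos: [0.4905, -0.2194, 0.1749]
eef_rot: [0.977, 0.197, 0.084, -0.017]
contact_force: [0.8, -0.4, 1.4]
grip_width: 1.0
finger_force: 0.0
```

```bash
python3 - <<'E'
from h import *
o=r.get_obs();print(o["t"],o["tool_pos"],o["contact_force"])
S=r.grab_frame("scene");T=r.grab_frame("top")
a=cv2.resize(S["img"][70:230,110:270],(400,400),interpolation=cv2.INTER_CUBIC)
f=r.grab_frame("wrist");im=f["img"][:,:,::-1].copy()
cv2.imwrite("pics/g4.png",np.hstack([a[:,:,::-1],cv2.resize(im,(400,300))[:,:] if 0 else cv2.copyMakeBorder(cv2.resize(im,(400,300)),0,100,0,0,0)]))
# dock via scene + top: bright mask pieces
E
```

```text
8.55 [ 0.49048361 -0.21941882  0.17490991] [ 0.8171426  -0.35623246  1.37297144]
```

View pics/g4.png

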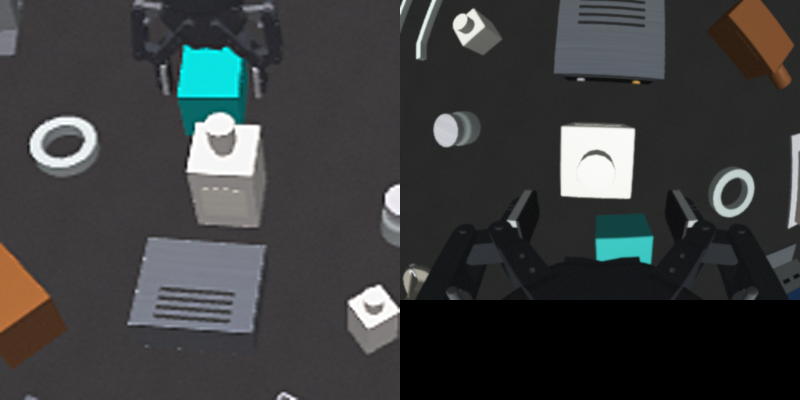

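The bottle stands free and upright: cap top at scene (197.6,118), wrist (251,213). Computing the vertical re-grip.

```bash
cat >> h.py <<'E'
def wray(f,px,o):
    R=Ro.from_quat(o["eef_rot"]).as_matrix();H=np.array(f["hand_eye"])
    v=np.array([(px[0]-f["cx"])/f["fx"],(px[1]-f["cy"])/f["fy"]]);th=np.hypot(*v)
    d=np.r_[v/th*np.sin(th),np.cos(th)]
    return R@H[:3,3]+o["tool_pos"],R@H[:3,:3]@d
E
python3 - <<'E'
from h import *
o=r.get_obs();S=r.grab_frame("scene");f=r.grab_frame("wrist")
a=ray(S,(197.2,118));b=wray(f,(250.9,213),o)
print("tri",tri(a,b),"planes .14",plane(a,.14),plane(b,.14))
g=f["img"].astype(int);m=((g.min(2)>190)).astype(np.uint8);n,l,st,c=cv2.connectedComponentsWithStats(m)
i=l[int(185),int(250)];ct,_=cv2.findContours((l==i).astype(np.uint8),0,2);q=cv2.minAreaRect(ct[0]);print(q)
box=cv2.boxPoints(q);P=np.array([plane(wray(f,p,o),.10)[:2] for p in box]);print(P,P.mean(0),[np.linalg.norm(P[k]-P[k-1]) for k in range(4)],[np.degrees(np.arctan2(*(P[k]-P[k-1])[::-1])) for k in range(4)])
c=np.r_[P.mean(0),0]
for az in(23,):
    R,p=pose([c[0],c[1],.125],0,az);print(p,rel(R,p-R@[0,0,.05]),rel(R,p))
E
```

```text
tri (array([ 0.50632343, -0.20840794,  0.15486536]), np.float64(3.045429990665933)) planes .14 [ 0.49458113 -0.21519623  0.14      ] [ 0.50410634 -0.21049194  0.14      ]
((254.622314453125, 207.0758056640625), (94.33271789550781, 90.5494155883789), 2.045408248901367)
[[ 0.45264746 -0.19197028]
 [ 0.5203339  -0.1686493 ]
 [ 0.5454345  -0.23482567]
 [ 0.4792739  -0.26212166]] [ 0.49942244 -0.21439173] [np.float64(0.07503455135014932), np.float64(0.07159135608720339), np.float64(0.0707767822546704), np.float64(0.0715702103427592)] [np.float64(110.78460726720162), np.float64(19.011103831768565), np.float64(-69.22833874822044), np.float64(-157.5803417451603)]
[ 0.49942244 -0.21439173  0.117     ] [-0.05, -9.91, -0.13, 0.83, -0.09, 0.89] [-0.05, -9.91, -0.13, -0.03, -0.09, 5.82]
```

Emit:
send_rows(
  plan=[
    [[0,-5,0,0.4,-0.1,0.4,0],[0,-9.9,0,0.8,-0.1,0.9,0],[0,-9.9,0,0.6,-0.1,2.5,0],[0,-9.9,0,0.3,-0.1,4.5,0],[0,-9.9,0,0,-0.1,5.8,0],[0,-9.9,0,0,-0.1,5.8,0],[0,-9.9,0,0,-0.1,5.8,80]],
  ],
  grip_force=30,
)

```text
t: 9.68
tool_pos: [0.4998, -0.2153, 0.118]
eef_rot: [0.98, 0.198, 0.001, -0.0]
contact_force: [0.9, -0.4, -0.7]
grip_width: 0.817
finger_force: 0.0
```

Emit:
send_rows(
  plan=[
    [[0,0,0,0,0,0,110],[0,0,0,0,0,0,130],[0,0,0,0,0,0,145],[0,0,0,0,0,0,160],[0,0,0,0,0,0,175],[0,0,0,0,0,0,255],[0,0,0,0,0,0,255],[0,0,0,0,0,0,255]],
  ],
)

```text
t: 10.68
tool_pos: [0.4999, -0.2141, 0.118]
eef_rot: [0.98, 0.198, 0.0, -0.001]
contact_force: [-1.7, 3.2, 5.7]
grip_width: 0.37
finger_force: 29.7
```

```bash
python3 - <<'E'
from h import *
o=r.get_obs();print(o["t"],o["tool_pos"],o["contact_force"],o["grip_width"],o["finger_force"],Ro.from_quat(o["eef_rot"]).as_matrix().round(3).tolist())
S=r.grab_frame("scene");cv2.imwrite("pics/dk.png",S["img"][:,:,::-1])
# dock: rails' inner edges from scene & top, masks of bright low-saturation pixels
T=r.grab_frame("top")
for F,nm,(x0,y0,x1,y1) in((S,"scene",(285,195,355,300)),(T,"top",(180,150,230,228))):
    g=F["img"][y0:y1,x0:x1].astype(int);m=((g.min(2)>165)&(g.max(2)-g.min(2)<40))
    for y in range(0,y1-y0,6):
        xs=np.nonzero(m[y])[0];runs=np.split(xs,np.nonzero(np.diff(xs)>1)[0]+1) if len(xs) else []
        print(nm,y+y0,[(int(q[0]+x0),int(q[-1]+x0)) for q in runs])
E
```

```text
10.675 [ 0.49985945 -0.21414999  0.11796628] [-1.70317611  3.16119281  5.72305849] 0.3699015727416998 29.729978442192078 [[0.921, 0.389, 0.0], [0.389, -0.921, 0.002], [0.001, -0.002, -1.0]]
scene 195 []
scene 201 [(307, 310)]
scene 207 [(307, 311)]
scene 213 [(306, 309), (344, 349)]
scene 219 [(304, 308), (342, 345)]
scene 225 [(302, 306), (340, 344)]
scene 231 [(301, 304), (339, 342)]
scene 237 [(299, 303), (337, 341)]
scene 243 [(297, 301), (336, 340)]
scene 249 [(296, 299), (335, 338)]
scene 255 [(294, 298), (309, 314), (333, 337)]
scene 261 [(292, 296), (315, 315), (332, 336)]
scene 267 [(290, 294), (331, 334)]
scene 273 [(291, 301), (310, 312), (329, 333)]
scene 279 [(310, 320), (328, 332)]
scene 285 [(307, 309), (329, 332)]
scene 291 [(305, 307)]
scene 297 []
top 150 []
top 156 [(198, 200), (208, 212)]
top 162 [(185, 201), (211, 215)]
top 168 [(186, 189), (212, 215)]
top 174 [(186, 189), (200, 202), (213, 216)]
top 180 [(187, 190), (213, 217)]
top 186 [(188, 191), (214, 218)]
top 192 [(188, 192), (215, 218)]
top 198 [(189, 193), (216, 219)]
top 204 [(190, 193), (217, 220)]
top 210 [(191, 194), (217, 221)]
top 216 [(191, 195), (219, 223)]
top 222 [(190, 193)]
```

```bash
python3 - <<'E'
from h import *
S=r.grab_frame("scene");T=r.grab_frame("top")
L={"top +y":(T,[(187.5,168),(187.5,174),(188.5,180),(189.5,186),(190,192),(191,198),(191.5,204),(192.5,210)]),
"top -y":(T,[(213.5,168),(214.5,174),(215,180),(216,186),(216.5,192),(217.5,198),(218.5,204),(219,210)]),
"sc +y":(S,[(342,225),(340.5,231),(339,237),(338,243),(336.5,249),(335,255),(334,261),(332.5,267),(331,273)]),
"sc -y":(S,[(304,225),(302.5,231),(301,237),(299,243),(297.5,249),(296,255),(294,261),(292,267)])}
ks={}
for n,(F,pts) in L.items():
    P=np.array([plane(ray(F,p),.018)[:2] for p in pts]);k=np.polyfit(P[:,0],P[:,1],1);ks[n]=k;print(n,np.degrees(np.arctan(k[0])),np.polyval(k,[.5,.6,.7]),P[0],P[-1])
for v in("top","sc"):
    print(v,"mid",(np.polyval(ks[v+" +y"],[.5,.6,.7])+np.polyval(ks[v+" -y"],[.5,.6,.7]))/2)
# landmarks at known dock x: plate top front/back (z .04), flare bend, pad
print("plate top",plane(ray(T,(185,160)),.04),plane(ray(T,(213,157)),.04),"pad top view",plane(ray(T,(201,174)),.03),"pad scene",plane(ray(S,(311.5,255)),.03),plane(ray(S,(316,256.5)),.03))
print("bend top",plane(ray(T,(193,214)),.018),plane(ray(T,(219.5,212)),.018),"bend scene",plane(ray(S,(310,207)),.018),plane(ray(S,(345,217)),.018),"flare ends",plane(ray(T,(190.5,224)),.018),plane(ray(S,(308,198)),.018),plane(ray(S,(350,209)),.018))
E
```

```text
top +y 7.202693158486633 [0.23064763 0.24328534 0.25592306] [0.71500846 0.25647411] [0.56183879 0.23801649]
top -y 6.989249199511873 [0.13645987 0.14871928 0.16097869] [0.71265391 0.16268027] [0.55960716 0.14406115]
sc +y 6.948918645008958 [0.23155008 0.24373805 0.25592602] [0.5664934  0.23990275] [0.70151807 0.25587873]
sc -y 6.764688264599156 [0.13755241 0.14941419 0.16127596] [0.60857841 0.14992482] [0.72775352 0.16386782]
top mid [0.18355375 0.19600231 0.20845087]
sc mid [0.18455125 0.19657612 0.20860099]
plate top [0.73891422 0.26146006 0.04      ] [0.74737682 0.16168638 0.04      ] pad top view [0.68884498 0.20598379 0.03      ] pad scene [0.68305863 0.19656544 0.03      ] [0.68202659 0.20798333 0.03      ]
bend top [0.54752064 0.23620698 0.018     ] [0.55242908 0.14234755 0.018     ] bend scene [0.55197848 0.14550057 0.018     ] [0.54083812 0.23981693 0.018     ] flare ends [0.51223572 0.2449411  0.018     ] [0.5282914  0.13087925 0.018     ] [0.51230723 0.24457727 0.018     ]
```

Emit:
send_rows(
  plan=[
    [[0,0,0,0,0,0,255],[0,0,0,0,0,0,255],[0,0,0,0,0,-1,255],[0,0,0,0,0,-3,255],[0,0,0,0,0,-6,255],[0,0,0,0,0,-9,255],[0,0,0,0,0,-11,255],[0,0,0,0,0,-12,255]],
  ],
  grip_force=70,
)

```text
t: 11.88
tool_pos: [0.5, -0.2155, 0.2386]
eef_rot: [0.98, 0.198, 0.001, 0.0]
contact_force: [-0.5, 0.1, -3.3]
grip_width: 0.353
finger_force: 69.5
```

Dock midline: y ≈ 0.184 + 0.1215·(x−0.5) (azimuth 7°), from two views agreeing to 1 mm. Rail spacing is 94 mm, which fits; the origin is about (0.615,0.198) and the pad face is at dock x ≈ 68 mm. Next: the bottle's yaw relative to the tool.

```bash
python3 - <<'E'
from h import *
o=r.get_obs();f=r.grab_frame("wrist");g=f["img"].astype(int);cv2.imwrite("pics/w3.png",g[:,:,::-1])
m=(g.min(2)>190).astype(np.uint8)
# front shoulder edge (top of white blob) columns
R=Ro.from_quat(o["eef_rot"]).as_matrix();zs=o["tool_pos"][2]+.008-.026
pts=[]
for x in range(215,305,3):
    ys=np.nonzero(m[100:330,x])[0]
    if len(ys): pts.append((x,100+ys[0]))
P=np.array([(R.T@(plane(wray(f,p,o),zs)-o["tool_pos"]))[:2] for p in pts]);print(np.c_[pts,(P*1000).round(1)].tolist())
# side edges
for y in range(150,230,10):
    xs=np.nonzero(m[y,180:340])[0]+180
    if len(xs): print(y,xs[0],xs[-1],[(R.T@(plane(wray(f,(q,y),o),zs)-o["tool_pos"])*1000)[:2].round(1).tolist() for q in (xs[0]-.5,xs[-1]+.5)])
d=np.array([np.cos(np.radians(7)),np.sin(np.radians(7))])
c=np.array([.615,.198])-.035*d
for yaw in(7,9,):
    Rt,p=pose([*c,.246],0,yaw);print(yaw,p,rel(Rt,p))
E
```

```text
[[215.0, 182.0, 34.7, -22.7], [218.0, 182.0, 34.7, -21.1], [221.0, 182.0, 34.7, -19.5], [224.0, 182.0, 34.7, -17.9], [227.0, 182.0, 34.7, -16.3], [230.0, 182.0, 34.7, -14.7], [233.0, 182.0, 34.7, -13.1], [236.0, 182.0, 34.7, -11.5], [239.0, 182.0, 34.7, -9.9], [242.0, 182.0, 34.7, -8.3], [245.0, 182.0, 34.7, -6.7], [248.0, 182.0, 34.7, -5.1], [251.0, 183.0, 34.1, -3.5], [254.0, 183.0, 34.1, -1.9], [257.0, 183.0, 34.1, -0.3], [260.0, 183.0, 34.1, 1.3], [263.0, 183.0, 34.1, 2.9], [266.0, 183.0, 34.1, 4.5], [269.0, 183.0, 34.1, 6.1], [272.0, 183.0, 34.1, 7.7], [275.0, 183.0, 34.2, 9.3], [278.0, 183.0, 34.2, 10.9], [281.0, 183.0, 34.2, 12.5], [284.0, 183.0, 34.2, 14.1], [287.0, 184.0, 33.6, 15.7], [290.0, 184.0, 33.6, 17.3], [293.0, 184.0, 33.6, 18.9], [296.0, 184.0, 33.6, 20.6], [299.0, 184.0, 33.6, 22.2], [302.0, 184.0, 33.6, 23.8]]
190 195 324 [[30.2, -34.3], [30.2, 36.4]]
200 195 323 [[24.4, -34.7], [24.4, 36.3]]
210 196 322 [[18.5, -34.6], [18.5, 36.2]]
220 196 321 [[12.4, -35.1], [12.3, 36.1]]
7 [0.58026088 0.19373457 0.238     ] [0.07, -0.15, 15.83, 23.24, -34.62, 0.13]
9 [0.58026088 0.19373457 0.238     ] [0.07, -0.15, 13.83, 23.24, -34.62, 0.13][ WARN:0@0.866] global loadsave.cpp:1063 imwrite_ Unsupported depth image for selected encoder is fallbacked to CV_8U.
```

The bottle is held 1.5° off in yaw and 0.8 mm to the side, so I correct for both and carry it over the dock.

Emit:
send_rows(
  plan=[
    [[0,0,0.5,0.7,-1,0,255],[0,0,2,2.5,-3.5,0,255],[0,0,4,5,-7,0,255],[0,0,6,7.5,-10.5,0,255],[0,0,7.5,10,-14.5,0,255],[0,0,9,12.5,-18.5,0,255],[0,0,10.5,15,-22.5,0,255],[0,0,12,17.5,-26.5,0,255],[0,0,13,19.5,-29.5,0.1,255],[0,0,13.5,21,-31.5,0.1,255]],
  ],
)

```text
t: 13.18
tool_pos: [0.5697, 0.1607, 0.235]
eef_rot: [0.997, 0.083, -0.001, -0.0]
contact_force: [0.3, -0.6, -3.0]
grip_width: 0.361
finger_force: 69.7
```

```bash
python3 - <<'E'
from h import *
o=r.get_obs();print(o["tool_pos"],o["contact_force"])
d=np.array([np.cos(np.radians(7)),np.sin(np.radians(7))]);e=np.array([-d[1],d[0]])
c=np.array([.615,.198])-.035*d+.0008*e
Rt,p=pose([*c,.246],0,8.5);print(p,rel(Rt,p))
E
```

```text
[0.56969482 0.16070251 0.2349666 ] [ 0.27953303 -0.59357078 -3.02133497]
[0.58016339 0.19452861 0.238     ] [-0.02, 0.15, 1.03, 1.59, -3.16, -0.31]
```

Emit:
send_rows(
  plan=[
    [[0,0,1,0.8,-1.5,0,255],[0,0,1,1.6,-2.8,0,255],[0,0,1,1.6,-3,0,255],[0,0,1,1.6,-3,0,255],[0,0,1,1.6,-3,0,255]],
  ],
)

```text
t: 13.8
tool_pos: [0.5819, 0.1879, 0.237]
eef_rot: [0.997, 0.072, 0.0, -0.0]
contact_force: [-0.2, -0.3, -3.0]
grip_width: 0.352
finger_force: 69.7
```

```bash
python3 - <<'E'
from h import *
o=r.get_obs();print(o["tool_pos"],o["contact_force"])
d=np.array([np.cos(np.radians(7)),np.sin(np.radians(7))]);e=np.array([-d[1],d[0]])
c=np.array([.615,.198])-.035*d+.0008*e
Rt,p=pose([*c,.246],0,8.5);print(p,rel(Rt,p))
f=r.grab_frame("wrist");S=r.grab_frame("scene")["img"]
a=cv2.resize(S[150:300,250:400],(384,384),interpolation=cv2.INTER_CUBIC)
cv2.imwrite("pics/w4.png",np.hstack([a,f["img"][:,64:448]])[:,:,::-1])
E
```

```text
[0.58187517 0.18785586 0.23704809] [-0.16250186 -0.30264779 -2.95986076]
[0.58016339 0.19452861 0.238     ] [-0.0, -0.02, -0.25, -0.07, -0.68, -0.1]
```

View pics/w4.png

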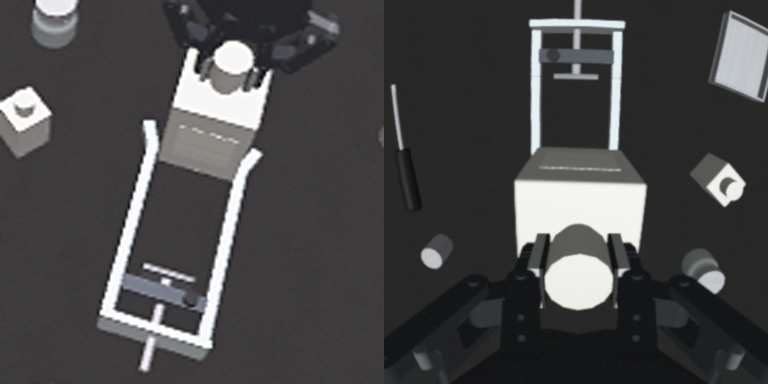

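The wrist view shows the bottle nearly lined up between the rails (rails at about x 541 and 615 of the picture, bottle at 516–645). That disagrees a little with my midline, so I measure the rails from the wrist camera.

```bash
python3 - <<'E'
from h import *
o=r.get_obs();print(o["tool_pos"],o["qvel"].round(3));f=r.grab_frame("wrist");g=f["img"].astype(int);m=g.min(2)>165
R=Ro.from_quat(o["eef_rot"]).as_matrix()
for y in range(35,146,15):
    xs=np.nonzero(m[y,200:320])[0]+200
    rr=np.split(xs,np.nonzero(np.diff(xs)>1)[0]+1);q=[(s[0]+s[-1])/2 for s in rr if len(s)>3]
    W=[plane(wray(f,(x,y),o),.018) for x in (q[0],q[-1])]
    M=(W[0]+W[1])/2;print(y,[(int(s[0]),int(s[-1])) for s in rr],M[:2].round(4),"width",np.linalg.norm(W[0]-W[1]).round(4),"line pred",(.1842+.1215*(M[0]-.5)).round(4))
x=258;ys=np.nonzero(m[60:90,x])[0]+60;print("pad rows",ys,[plane(wray(f,(x,y),o),.03)[:2].round(4) for y in (ys[-1],)] if len(ys) else "")
E
```

```text
[0.58191202 0.18829144 0.23707115] [-0.002  0.    -0.003 -0.002 -0.002 -0.002  0.001]
35 [(213, 220), (255, 259), (294, 301)] [0.7326 0.2116] width 0.094 line pred 0.2125
50 [(212, 219), (294, 301)] [0.7144 0.2095] width 0.0952 line pred 0.2102
65 [(212, 220), (254, 258), (293, 301)] [0.6964 0.2069] width 0.0941 line pred 0.2081
80 [(212, 219), (293, 300)] [0.6785 0.2049] width 0.0944 line pred 0.2059
95 [(212, 219), (292, 299)] [0.6607 0.2029] width 0.0937 line pred 0.2037
110 [(212, 219), (292, 299)] [0.6431 0.2004] width 0.0943 line pred 0.2016
125 [(212, 219), (291, 298)] [0.6252 0.1984] width 0.0939 line pred 0.1994
140 [(212, 219), (290, 297)] [0.6071 0.1964] width 0.0936 line pred 0.1972
pad rows [65 66 67 68 69 70 71 72] [array([0.6866, 0.2037])]
```

The wrist camera agrees with the midline to 1 mm, and the pad is at x ≈ 0.686. So a 6 mm sideways correction is real; I apply it and go down to just above the rails.

Emit:
send_rows(
  plan=[
    [[0,0,0,0,-0.3,0,255],[0,0,0,0,-0.6,0,255],[0,0,0,0,-0.6,2,255],[0,0,0,0,-0.6,4.5,255],[0,0,0,0,-0.6,7,255],[0,0,0,0,-0.6,8.8,255],[0,0,0,0,-0.6,9,255],[0,0,0,0,-0.6,9,255]],
  ],
)

```text
t: 14.95
tool_pos: [0.5817, 0.1953, 0.1476]
eef_rot: [0.997, 0.073, 0.001, -0.0]
contact_force: [0.1, 0.7, -3.5]
grip_width: 0.355
finger_force: 69.8
```

```bash
python3 - <<'E'
from h import *
o=r.get_obs();p=o["tool_pos"];R=Ro.from_quat(o["eef_rot"]).as_matrix();print(p,o["contact_force"],"yaw",np.degrees(np.arctan2(R[1,0],R[0,0])))
f=r.grab_frame("wrist");g=f["img"].astype(int);m=g.min(2)>165
zs=p[2]+.008-.026
for y in (185,190,195,200,205):
    xs=np.nonzero((g.min(2)>190)[y,180:340])[0]+180
    if len(xs)>5:print("sh",y,xs[0],xs[-1],[(R.T@(plane(wray(f,(q,y),o),zs)-p)*1000)[:2].round(1).tolist() for q in (xs[0]-.5,xs[-1]+.5)])
for y in range(20,146,12):
    xs=np.nonzero(m[y,160:360])[0]+160
    rr=[s for s in np.split(xs,np.nonzero(np.diff(xs)>1)[0]+1) if len(s)>3]
    if len(rr)<2: continue
    W=[(R.T@(plane(wray(f,((s[0]+s[-1])/2,y),o),.018)-p)*1000)[:2].round(1) for s in (rr[0],rr[-1])]
    print(y,[(int(s[0]),int(s[-1])) for s in rr],W,"mid",(W[0]+W[1])/2)
E
```

```text
[0.58172196 0.19531038 0.14758962] [ 0.07065136  0.69463177 -3.54467942] yaw 8.352159089184896
sh 185 195 324 [[33.1, -34.1], [33.2, 36.2]]
sh 190 195 324 [[30.3, -34.3], [30.3, 36.4]]
sh 195 195 324 [[27.4, -34.5], [27.4, 36.6]]
sh 200 196 323 [[24.5, -34.1], [24.5, 36.3]]
sh 205 196 323 [[21.5, -34.4], [21.6, 36.5]]
20 [(205, 216), (263, 267), (314, 324)] [array([148.7, -41.3]), array([149.5,  53.4])] mid [149.1    6.05]
32 [(205, 216), (263, 267), (313, 324)] [array([137.4, -41.2]), array([138.1,  52.8])] mid [137.75   5.8 ]
44 [(205, 213), (316, 323)] [array([126.4, -42.5]), array([127.1,  53.7])] mid [126.75   5.6 ]
56 [(204, 215), (261, 267), (314, 323)] [array([115.4, -42.1]), array([116. ,  52.8])] mid [115.7    5.35]
68 [(204, 215), (313, 323)] [array([104.6, -42.1]), array([105.1,  52.4])] mid [104.85   5.15]
80 [(204, 214), (312, 322)] [array([ 93.9, -42.7]), array([94.3, 51.7])] mid [94.1  4.5]
92 [(204, 214), (312, 321)] [array([ 83.2, -42.8]), array([83.5, 51.4])] mid [83.35  4.3 ]
104 [(204, 214), (311, 321)] [array([ 72.5, -43. ]), array([72.8, 51.2])] mid [72.65  4.1 ]
116 [(204, 214), (310, 320)] [array([ 61.8, -43.3]), array([62. , 50.6])] mid [61.9   3.65]
128 [(204, 214), (310, 319)] [array([ 51. , -43.6]), array([51.2, 50.5])] mid [51.1   3.45]
140 [(204, 214), (309, 319)] [array([ 40.1, -43.9]), array([40.3, 50.4])] mid [40.2   3.25]
```

The dock midline at the bottle is 1.2 mm to tool +y of the bottle centre, and yaw is square. Correct and lower.

Emit:
send_rows(
  plan=[
    [[0,0,0,0,0.12,0,255],[0,0,0,0,0.12,1,255],[0,0,0,0,0.12,2,255],[0,0,0,0,0.12,2.5,255],[0,0,0,0,0.12,2.75,255],[0,0,0,0,0.12,2.75,255],[0,0,0,0,0.12,2.75,255]],
  ],
)

```text
t: 15.88
tool_pos: [0.5816, 0.1941, 0.1197]
eef_rot: [0.997, 0.073, 0.001, -0.0]
contact_force: [0.1, 0.0, -3.4]
grip_width: 0.359
finger_force: 69.8
```

Emit:
send_rows(
  plan=[
    [[0,0,0,0.4,0.01,0,255],[0,0,0,1.2,0.03,0,255],[0,0,0,2.2,0.06,0,255],[0,0,0,3.2,0.08,0,255],[0,0,0,4.2,0.11,0,255],[0,0,0,5,0.13,0,255],[0,0,0,5.6,0.15,0,255],[0,0,0,5.8,0.15,0,255],[0,0,0,5.8,0.15,0.05,255],[0,0,0,5.8,0.15,0.1,255]],
  ],
)

```text
t: 17.12
tool_pos: [0.6385, 0.201, 0.1183]
eef_rot: [0.997, 0.073, -0.0, -0.0]
contact_force: [0.3, 0.1, -3.1]
grip_width: 0.357
finger_force: 69.8
```

Emit:
send_rows(
  plan=[
    [[0,0,0,0,0,0.03,255],[0,0,0,0,0,0.03,255]],
  ],
)

```text
t: 17.38
tool_pos: [0.6387, 0.201, 0.1182]
eef_rot: [0.997, 0.073, 0.0, -0.0]
contact_force: [-0.2, 0.6, -3.2]
grip_width: 0.357
finger_force: 69.8
```

```bash
python3 - <<'E'
from h import *
o=r.get_obs();p=o["tool_pos"];R=Ro.from_quat(o["eef_rot"]).as_matrix();print(p,o["contact_force"])
f=r.grab_frame("wrist");g=f["img"].astype(int);m=g.min(2)>165;zs=p[2]+.008-.026
for y in (183,185,190,195,200):
    xs=np.nonzero((g.min(2)>190)[y,180:340])[0]+180
    if len(xs)>5:print("sh",xs[0],xs[-1],[(R.T@(plane(wray(f,(q,y),o),zs)-p)*1000)[:2].round(1).tolist() for q in (xs[0]-.5,xs[-1]+.5)])
for y in range(60,150,10):
    xs=np.nonzero(m[y,160:360])[0]+160
    rr=[s for s in np.split(xs,np.nonzero(np.diff(xs)>1)[0]+1) if len(s)>3]
    if len(rr)<2: continue
    W=[(R.T@(plane(wray(f,((s[0]+s[-1])/2,y),o),.018)-p)*1000)[:2].round(1) for s in (rr[0],rr[-1])]
    print(y,[(int(s[0]),int(s[-1])) for s in rr],"mid",(W[0]+W[1])/2)
cv2.imwrite("pics/w5.png",cv2.resize(f["img"][60:260,130:390],(780,600))[:,:,::-1])
E
```

```text
[0.63872286 0.201013   0.11817377] [-0.22429258  0.62645551 -3.24083574]
sh 195 281 [[34.3, -34.0], [34.3, 12.7]]
sh 195 324 [[33.2, -34.1], [33.2, 36.2]]
sh 195 324 [[30.3, -34.3], [30.3, 36.4]]
sh 195 324 [[27.4, -34.5], [27.5, 36.6]]
sh 196 323 [[24.5, -34.1], [24.5, 36.3]]
70 [(196, 207), (261, 264), (314, 335)] mid [100.9    4.05]
80 [(196, 207), (259, 265), (317, 329)] mid [92.85  3.45]
90 [(195, 207), (259, 265), (317, 328)] mid [84.95  3.1 ]
100 [(195, 207), (259, 265), (316, 328)] mid [77.    2.85]
110 [(195, 204), (319, 327)] mid [69.1  2.7]
120 [(196, 204), (319, 326)] mid [61.05  2.7 ]
130 [(196, 207), (257, 265), (314, 326)] mid [52.95  2.3 ]
140 [(196, 207), (314, 325)] mid [44.85  2.1 ]
```

View pics/w5.png

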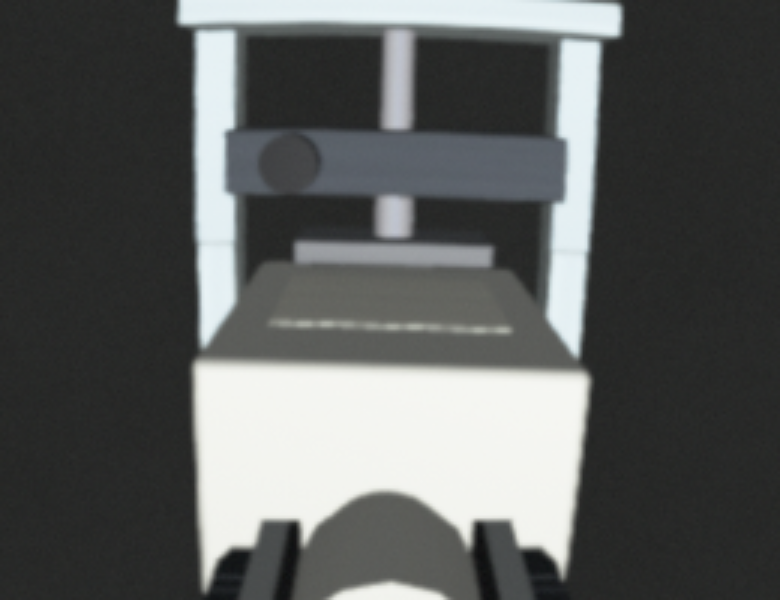

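The view shows the bottle centred between the rails, the pad close ahead at about (394,255) and the stop block behind it. Next I touch it down lightly and slide slowly.

Emit:
send_rows(
  plan=[
    [[0,0,0,0,0,0.04,255],[0,0,0,0,0,0.06,255],[0,0,0,0,0,0.06,255]],
  ],
)

```text
t: 17.8
tool_pos: [0.639, 0.2011, 0.1182]
eef_rot: [0.997, 0.073, 0.0, -0.0]
contact_force: [-2.0, 0.9, 2.4]
grip_width: 0.358
finger_force: 70.3
```

Emit:
send_rows(
  plan=[
    [[0,0,0,0.2,0,0,255],[0,0,0,0.4,0.01,0,255],[0,0,0,0.6,0.02,0,255],[0,0,0,0.8,0.02,0,255],[0,0,0,0.8,0.02,0,255]],
  ],
)

```text
t: 18.42
tool_pos: [0.6469, 0.2022, 0.1182]
eef_rot: [0.997, 0.073, 0.0, -0.0]
contact_force: [-3.6, -0.3, 6.3]
grip_width: 0.361
finger_force: 70.6
```

Emit:
send_rows(
  plan=[
    [[0,0,0,0.1,0,-0.04,255],[0,0,0,0.2,0,-0.04,255],[0,0,0,0.3,0.01,-0.04,255],[0,0,0,0.4,0.01,-0.04,255],[0,0,0,0.4,0.01,-0.04,255]],
  ],
)

```text
t: 19.05
tool_pos: [0.6503, 0.2026, 0.1183]
eef_rot: [0.997, 0.073, -0.0, -0.0]
contact_force: [-5.0, 0.7, 5.9]
grip_width: 0.354
finger_force: 70.7
```

Emit:
send_rows(
  plan=[
    [[0,0,0,0.1,0,0,255],[0,0,0,0.2,0,0,255],[0,0,0,0.3,0.01,0,255],[0,0,0,0.3,0.01,0,255]],
  ],
)

```text
t: 19.55
tool_pos: [0.6521, 0.2028, 0.1187]
eef_rot: [0.997, 0.073, -0.002, -0.001]
contact_force: [-7.8, 0.4, 11.0]
grip_width: 0.355
finger_force: 71.0
```

Emit:
send_rows(
  plan=[
    [[0,0,0,0.1,0,0,255],[0,0,0,0.2,0,0,255],[0,0,0,0.2,0,0,255]],
  ],
)

```text
t: 19.92
tool_pos: [0.6535, 0.2029, 0.1186]
eef_rot: [0.997, 0.073, -0.003, -0.0]
contact_force: [-9.8, -0.3, 10.8]
grip_width: 0.355
finger_force: 71.4
```

Emit:
send_rows(
  plan=[
    [[0,0,0,0,0,-0.05,255],[0,0,0,0,0,-0.1,255],[0,0,0,0,0,-0.1,255]],
  ],
)

```text
t: 20.3
tool_pos: [0.6534, 0.2029, 0.1186]
eef_rot: [0.997, 0.073, -0.003, -0.0]
contact_force: [-7.4, -0.9, 6.9]
grip_width: 0.355
finger_force: 70.7
```

```bash
python3 - <<'E'
from h import *
o=r.get_obs();p=o["tool_pos"];R=Ro.from_quat(o["eef_rot"]).as_matrix();print(p,o["contact_force"],o["torque"],np.degrees(np.arcsin(R[:2,2])))
f=r.grab_frame("wrist");g=f["img"].astype(int)
print([ (y,int(g[y,258].mean()),int(g[y,270].mean()),int(g[y,285].mean())) for y in range(70,190,2)])
E
```

```text
[0.65337272 0.20288093 0.11862655] [-7.44993494 -0.86593562  6.85084337] [-0.26815339  1.93392315  0.19804225] [-0.31632128 -0.01310037]
[(70, 122, 41, 40), (72, 122, 38, 41), (74, 124, 39, 38), (76, 145, 107, 59), (78, 234, 233, 205), (80, 236, 237, 237), (82, 236, 236, 236), (84, 238, 238, 237), (86, 234, 236, 240), (88, 145, 147, 202), (90, 137, 46, 54), (92, 139, 36, 40), (94, 141, 41, 38), (96, 144, 38, 39), (98, 145, 40, 40), (100, 146, 38, 42), (102, 147, 38, 41), (104, 150, 40, 40), (106, 152, 39, 38), (108, 154, 39, 37), (110, 157, 40, 41), (112, 157, 39, 40), (114, 158, 38, 40), (116, 161, 39, 39), (118, 161, 38, 38), (120, 151, 35, 36), (122, 72, 41, 40), (124, 87, 86, 72), (126, 96, 98, 96), (128, 96, 98, 96), (130, 99, 98, 98), (132, 97, 98, 98), (134, 98, 97, 99), (136, 94, 95, 97), (138, 97, 97, 97), (140, 98, 99, 100), (142, 98, 97, 98), (144, 132, 79, 91), (146, 153, 47, 50), (148, 86, 69, 55), (150, 155, 146, 131), (152, 158, 159, 163), (154, 152, 153, 157), (156, 109, 116, 133), (158, 98, 97, 97), (160, 96, 96, 96), (162, 98, 99, 97), (164, 98, 99, 98), (166, 99, 99, 97), (168, 123, 115, 100), (170, 161, 142, 139), (172, 91, 91, 105), (174, 91, 90, 91), (176, 89, 90, 90), (178, 91, 90, 91), (180, 95, 92, 91), (182, 159, 143, 125), (184, 227, 221, 212), (186, 243, 242, 240), (188, 244, 244, 244)]
```

```bash
python3 - <<'E'
from h import *
o=r.get_obs();f=r.grab_frame("wrist");g=f["img"].astype(float).mean(2)
q=dict(o);q["tool_pos"]=np.array([.63872,.20101,.11817]);q["eef_rot"]=np.r_[.9973,.073,0,0]
old=cv2.imread("pics/w5.png").astype(float).mean(2)
def edges(c,lo,hi):
    d=np.diff(c[lo:hi]);return [(i+lo+.5,round(d[i])) for i in np.argsort(-abs(d))[:6]]
co=cv2.resize(old.astype(np.float32),(260,200),interpolation=cv2.INTER_AREA)[:,270-130]
print("old",[(e+60,v) for e,v in edges(co,40,100)]);print("new",edges(g[:,270],120,176))
for nm,oo,blk,pb,pf,bt in(("old",q,126,140.5,147.5,148.5),("new",o,143.5,148.5,155.5,156)):
    X=[plane(wray(f,(270,y),oo),z)[0] for y,z in((blk,.036),(pb,.03),(pf,.03))];print(nm,np.round(X,4),"gap mm",(X[0]-X[1])*1e3)
E
```

```text
old [(np.float64(140.5), 39), (np.float64(141.5), 35), (np.float64(103.5), 26), (np.float64(148.5), -24), (np.float64(125.5), -22), (np.float64(147.5), -21)]
new [(np.float64(148.5), 40), (np.float64(149.5), 36), (np.float64(170.5), -35), (np.float64(168.5), 30), (np.float64(144.5), -27), (np.float64(155.5), -23)]
old [0.6969 0.6854 0.6801] gap mm 11.465576626315643
new [0.6983 0.6935 0.6881] gap mm 4.802977558586274
```

The pad's gap to the stop block shrank from 11.5 to about 4 mm and the resistance became stiff, so it is about fully in. I take the strain off before releasing.

Emit:
send_rows(
  plan=[
    [[0,0,0,-0.1,0,0,255],[0,0,0,-0.15,0,0,255],[0,0,0,-0.15,0,0,255]],
  ],
)

```text
t: 20.78
tool_pos: [0.6527, 0.2028, 0.1184]
eef_rot: [0.997, 0.073, -0.002, -0.0]
contact_force: [-5.0, -0.4, 4.0]
grip_width: 0.357
finger_force: 70.4
```

Emit:
send_rows(
  plan=[
    [[0,0,0,-0.1,0,0,255],[0,0,0,-0.1,0,0,255]],
  ],
)

```text
t: 21.02
tool_pos: [0.6525, 0.2028, 0.1184]
eef_rot: [0.997, 0.073, -0.001, -0.0]
contact_force: [-4.9, -0.3, 2.4]
grip_width: 0.356
finger_force: 70.3
```

Emit:
send_rows(
  plan=[
    [[0,0,0,0,0,0,255],[0,0,0,0,0,0,255],[0,0,0,0,0,0,140],[0,0,0,0,0,0,125],[0,0,0,0,0,0,100],[0,0,0,0,0,0,60],[0,0,0,0,0,0,0],[0,0,0,0,0,0,0]],
  ],
  grip_force=20,
)

```text
t: 22.02
tool_pos: [0.6533, 0.2027, 0.119]
eef_rot: [0.997, 0.073, 0.0, -0.0]
contact_force: [0.3, 0.1, -0.1]
grip_width: 1.004
finger_force: 0.0
```

```bash
cat > gap.py <<'E'
from h import *
o=r.get_obs();f=r.grab_frame("wrist");g=f["img"].astype(float).mean(2);p=o["tool_pos"];R=Ro.from_quat(o["eef_rot"]).as_matrix();print(p,o["contact_force"],Ro.from_quat(o["eef_rot"]).as_rotvec().round(4))
for c in(240,270,280):
    d=np.diff(g[:,c]);print(c,[(i,int(g[i,c])) for i in range(100,200) if abs(d[i])>12 or abs(d[i-1])>12])
m=f["img"].min(2)>190
for y in range(195,206,5):
    xs=np.nonzero(m[y,180:340])[0]+180
    print("sh",[(R.T@(plane(wray(f,(q,y),o),.1)-p)*1000)[:2].round(1).tolist() for q in (xs[0]-.5,xs[-1]+.5)])
E
python3 gap.py
```

```text
[0.65334046 0.20270341 0.11897669] [ 0.3420614   0.12752211 -0.06271828] [-3.1328e+00 -2.2880e-01 -9.0000e-04]
240 [(122, 43), (123, 62), (124, 83), (144, 84), (145, 58), (146, 45), (149, 53), (150, 82), (151, 127), (152, 153), (156, 148), (157, 133), (158, 108), (170, 101), (171, 113), (172, 141), (173, 139), (174, 106), (175, 91), (185, 101), (186, 133), (187, 177), (188, 210), (189, 230)]
270 [(123, 49), (124, 71), (125, 88), (144, 89), (145, 69), (146, 53), (150, 57), (151, 93), (152, 136), (153, 158), (157, 149), (158, 130), (159, 106), (171, 101), (172, 114), (173, 145), (174, 140), (175, 106), (176, 90), (185, 93), (186, 111), (187, 153), (188, 194), (189, 223), (190, 237)]
280 [(123, 44), (124, 65), (125, 87), (144, 95), (145, 82), (146, 58), (150, 53), (151, 81), (152, 126), (153, 154), (157, 154), (158, 135), (159, 108), (171, 101), (172, 119), (173, 158), (174, 155), (175, 113), (176, 91), (185, 92), (186, 105), (187, 143), (188, 188), (189, 219), (190, 233)]
sh [[27.1, -34.7], [27.1, 35.7]]
sh [[24.1, -34.9], [24.2, 35.9]]
sh [[21.2, -35.2], [21.2, 35.6]]
```

```bash
python3 - <<'E'
from h import *
o=r.get_obs();f=r.grab_frame("wrist")
q=dict(o);q["tool_pos"]=np.array([.63872,.20101,.11817]);q["eef_rot"]=np.r_[.9973,.073,0,0]
for nm,oo,ys in(("free",q,(125.5,141,148)),("now",o,(145,151.5,158))):
    X=[plane(wray(f,(270,y),oo),z)[0] for y,z in zip(ys,(.036,.03,.03))];print(nm,np.round(X,4),"gap",round((X[0]-X[1])*1e3,1))
    Y=[plane(wray(f,(270,y+1),oo),.03)[0]-plane(wray(f,(270,y),oo),.03)[0] for y in ys];print("mm/row",np.round(np.array(Y)*1e3,2))
E
```

```text
free [0.6973 0.6851 0.6798] gap 12.2
mm/row [-0.74 -0.75 -0.76]
now [0.6976 0.6916 0.6866] gap 6.0
mm/row [-0.76 -0.77 -0.77]
```

The pad is in by about 6.2 of 8 mm (±1), and the bottle is standing free and centred. I want more margin: rise, close the fingers, and nudge the bottle low on its back face with a tilted tool.

Emit:
send_rows(
  plan=[
    [[0,0,0,0,0,-1,0],[0,0,0,0,0,-4,0],[0,0,0,0,0,-8,0],[0,0,0,-4,0,-10,100],[0,0,0,-9,0,-10,255],[0,0,0,-13,0,-10,255],[0,10,0,-15,0,-10,255],[0,20,0,-15,0,-10,255],[0,20,0,-15,0,-10,255]],
  ],
)

```text
t: 23.25
tool_pos: [0.5006, 0.1805, 0.2173]
eef_rot: [0.983, 0.073, 0.17, -0.014]
contact_force: [0.1, 0.0, 0.5]
grip_width: 0.003
finger_force: 0.0
```

```bash
python3 - <<'E'
from h import *
o=r.get_obs();print(o["t"],o["tool_pos"],o["grip_width"])
a=np.radians(7);d=np.array([np.cos(a),np.sin(a),0])
tip0=np.array([.616,.1975,.042])
for back in(.03,.005):
    R,_=pose([0,0,0],-40,7);p=tip0-back*d-R@[0,0,.011];print(p,rel(R,p+[0,0,.06]),rel(R,p))
# bottle in scene: vertical side edges check vs upright: shoulder+cap
S=r.grab_frame("scene");T=r.grab_frame("top")
for F,b in((S,(270,195,380,300)),(T,(180,150,230,228))):
    g=F["img"][b[1]:b[3],b[0]:b[2]].astype(int);m=((g.min(2)>215)).astype(np.uint8);n,l,st,c=cv2.connectedComponentsWithStats(m);print([(st[i].tolist(),c[i].round(1).tolist()) for i in range(1,n) if st[i][4]>25])
E
```

```text
23.25 [0.50064406 0.18048166 0.21733661] 0.00342975573646573
[0.57920566 0.19298222 0.05042649] [-0.92, 20.33, 1.27, 3.89, -0.04, 12.75] [-0.92, 20.33, 1.27, 1.87, -0.02, 18.39]
[0.60401931 0.19602896 0.05042649] [-0.92, 20.33, 1.27, 6.24, 0.03, 13.59] [-0.92, 20.33, 1.27, 4.22, 0.05, 19.24]
[([19, 2, 63, 89, 1450], [50.3, 45.2])]
[([6, 7, 27, 6, 70], [18.8, 9.3]), ([32, 11, 12, 59, 156], [36.6, 40.1]), ([6, 14, 25, 53, 515], [17.3, 33.5])]
```

Emit:
send_rows(
  plan=[
    [[0,10,0,2,0,6,255],[-0.9,20.3,1.3,3.9,0,11,255],[-0.9,20.3,1.3,3.2,0,14.5,255],[-0.9,20.3,1.3,2.2,0,17.5,255],[-0.9,20.3,1.3,1.9,0,18.4,255],[-0.9,20.3,1.3,1.9,0,18.4,255],[-0.9,20.3,1.3,1.9,0,18.4,255]],
  ],
)

```text
t: 24.22
tool_pos: [0.6049, 0.1985, 0.1142]
eef_rot: [0.953, 0.058, 0.297, -0.006]
contact_force: [0.7, -0.6, 0.4]
grip_width: -0.004
finger_force: 0.0
```

```bash
python3 - <<'E'
from h import *
o=r.get_obs();R=Ro.from_quat(o["eef_rot"]).as_matrix();tip=o["tool_pos"]+R[:,2]*.011
a=np.radians(7);d=np.array([np.cos(a),np.sin(a),0])
print("tip",tip,o["contact_force"],"lateral off",np.dot(tip-[.6,.1958,0],[-d[1],d[0],0]))
print("1cm fwd in tool",(R.T@d).round(3))
E
```

```text
tip [0.61109583 0.19896493 0.10514485] [ 0.68507745 -0.6076607   0.40854013] lateral off 0.001789094540956964
1cm fwd in tool [ 0.824 -0.007  0.567]
```

```bash
python3 - <<'E'
from h import *
o=r.get_obs();print(o["joint_positions"].round(3),o["qvel"].round(3))
E
```

```text
[-0.608  0.309  0.12   2.161  1.05   0.229 -2.934] [ 0.013  0.077 -0.035 -0.015  0.001 -0.003 -0.006]
```

The arm ran into the q6/q7 limits with that tilt, so it stopped high and touched nothing. Backing off the way it came; I'll use a smaller tilt.

Emit:
send_rows(
  plan=[
    [[0,-4,0,-3,0,-3,255],[0,-10,0,-6,0,-6,255],[0,-20,0,-8,0,-9,255],[0,-20,0,-8,0,-9,255],[0,-20,0,-8,0,-9,255]],
  ],
)

```text
t: 24.85
tool_pos: [0.487, 0.1853, 0.1432]
eef_rot: [0.99, 0.06, 0.128, 0.004]
contact_force: [0.0, -0.8, -1.4]
grip_width: 0.0
finger_force: 0.0
```

```bash
python3 - <<'E'
from h import *
o=r.get_obs();print(o["t"],o["tool_pos"],o["joint_positions"].round(3));R=Ro.from_quat(o["eef_rot"]).as_matrix();print(R.round(3))
for t in(0,-25):
    Q,_=pose([0,0,0],t,7);print(t,rel(Q,np.array([.50,.18,.22])))
E
```

```text
24.85 [0.48703343 0.18525788 0.1432169 ] [-0.274  0.165 -0.27   2.124  0.279  0.651 -2.19 ]
[[ 0.96   0.118  0.253]
 [ 0.12  -0.993  0.007]
 [ 0.252  0.024 -0.967]]
0 [1.38, -14.62, -0.05, 3.12, 0.86, -7.1]
-25 [1.36, 10.37, 0.25, 3.12, 0.86, -7.1]
```

```bash
python3 - <<'E'
from h import *
R=Ro.from_rotvec([-3.1328,-.2288,-.0009]).as_matrix()
print(rel(R,np.array([.56,.19,.22])),rel(R,np.array([.652,.2027,.20])))
E
```

```text
[1.58, -14.57, -1.4, 9.0, 0.57, -5.57] [1.58, -14.57, -1.4, 17.48, 0.35, -1.3]
```

Emit:
send_rows(
  plan=[
    [[0.5,-5,-0.5,0,0,-4,255],[1,-10,-1,3,0.3,-7,150],[1.6,-14.6,-1.4,7,0.5,-6.5,0],[1.6,-14.6,-1.4,12,0.5,-4,0],[1.6,-14.6,-1.4,16,0.4,-2,0],[1.6,-14.6,-1.4,17.5,0.35,-1.3,0],[1.6,-14.6,-1.4,17.5,0.35,-1.3,0],[1.6,-14.6,-1.4,17.5,0.35,-1.3,0],[1.6,-14.6,-1.4,17.5,0.35,-1.3,0]],
  ],
)

```text
t: 25.98
tool_pos: [0.6508, 0.2033, 0.2003]
eef_rot: [0.997, 0.074, -0.001, -0.0]
contact_force: [0.5, 0.9, 0.8]
grip_width: 0.999
finger_force: 0.0
```

```bash
python3 - <<'E'
from h import *
o=r.get_obs();print(o["t"],o["joint_positions"].round(3),o["grip_width"])
R=Ro.from_rotvec([-3.1328,-.2288,-.0009]).as_matrix()
print(o["tool_pos"],rel(R,np.array([.652,.2027,.119])))
f=r.grab_frame("wrist");g=f["img"];p=o["tool_pos"];Rm=Ro.from_quat(o["eef_rot"]).as_matrix()
m=(g.min(2)>190).astype(np.uint8);n,l,st,c=cv2.connectedComponentsWithStats(m)
i=max(range(1,n),key=lambda k:st[k][4] if 150<c[k][1]<300 else 0);print(st[i],c[i])
for y in range(st[i][1]+4,st[i][1]+60,12):
    xs=np.nonzero(l[y]==i)[0];print(y,xs[0],xs[-1],[(Rm.T@(plane(wray(f,(q,y),o),.1)-p)*1000)[:2].round(1).tolist() for q in (xs[0]-.5,xs[-1]+.5)])
x=258;ys=np.nonzero(l[:,x]==i)[0];print("front edge",(Rm.T@(plane(wray(f,(x,ys[0]-.5),o),.1)-p)*1000)[:2],"rear",(Rm.T@(plane(wray(f,(215,np.nonzero(l[:,215]==i)[0][-1]+.5),o),.1)-p)*1000)[:2])
d=np.diff(g.astype(float).mean(2)[:,270]);print([(k,int(d[k])) for k in range(60,200) if abs(d[k])>15])
E
```

```text
25.975 [-0.192  0.494 -0.248  1.493  0.125  1.171 -1.884] 0.9985461035783918
[0.65084015 0.20332278 0.20033898] [-0.04, 0.11, 0.09, 0.12, 0.09, 8.13]
[ 209   79  107  194 9217] [259.40566345 178.37734621]
83 210 315 [[90.1, -37.5], [90.4, 44.8]]
95 213 311 [[80.5, -35.3], [80.7, 41.8]]
107 213 310 [[71.0, -35.4], [71.2, 41.2]]
119 213 309 [[61.5, -35.6], [61.6, 40.6]]
131 213 309 [[51.9, -35.9], [52.0, 40.9]]
front edge [92.080601    0.09901045] rear [-76.43109305 -40.40416167]
[(77, 26), (78, 78), (79, 73), (80, 16), (86, -29), (87, -87), (88, -67), (112, 26), (113, 19), (127, -15), (128, -21), (132, 29), (133, 54), (134, 22), (138, -37), (139, -16), (145, 15), (147, -24), (151, 31), (152, 55), (153, 44), (183, -36), (184, -57), (185, -38), (194, 49), (195, 63), (196, 24)]
```

```bash
python3 - <<'E'
from h import *
o=r.get_obs();f=r.grab_frame("wrist")
for y,z in((128,.036),(133.5,.03),(139,.03),(152.5,.1)):print(plane(wray(f,(270,y),o),z).round(4))
E
```

```text
[0.6986 0.1984 0.036 ]
[0.6923 0.1972 0.03  ]
[0.6866 0.1963 0.03  ]
[0.6862 0.1988 0.1   ]
```

Emit:
send_rows(
  plan=[
    [[0,0,0,0.1,0.1,3,0],[0,0,0,0.1,0.1,6,0],[0,0,0,0.1,0.1,7.8,0],[0,0,0,0.1,0.1,8.1,0],[0,0,0,0.1,0.1,8.1,0],[0,0,0,0.1,0.1,8.1,110],[0,0,0,0.1,0.1,8.1,135],[0,0,0,0.1,0.1,8.1,160],[0,0,0,0.1,0.1,8.1,255],[0,0,0,0.1,0.1,8.1,255]],
  ],
  grip_force=30,
)

```text
t: 27.32
tool_pos: [0.6528, 0.2028, 0.1196]
eef_rot: [0.997, 0.073, -0.001, -0.001]
contact_force: [1.0, 0.8, 3.0]
grip_width: 0.365
finger_force: 30.1
```

This confirms the bottle is vertical (front face x 0.686 at both heights) and the pad is about 6 mm in. Pushing the last 2 mm gently.

Emit:
send_rows(
  plan=[
    [[0,0,0,0,0,-0.03,255],[0,0,0,0,0,-0.05,255],[0,0,0,0.1,0,-0.05,255],[0,0,0,0.2,0,-0.05,255],[0,0,0,0.2,0,-0.05,255]],
  ],
  grip_force=60,
)

```text
t: 27.95
tool_pos: [0.6537, 0.203, 0.1199]
eef_rot: [0.997, 0.073, -0.002, -0.001]
contact_force: [-3.5, 1.1, 4.5]
grip_width: 0.361
finger_force: 59.4
```

Emit:
send_rows(
  plan=[
    [[0,0,0,0.1,0,-0.03,255],[0,0,0,0.15,0,-0.03,255],[0,0,0,0.15,0,-0.03,255]],
  ],
)

```text
t: 28.32
tool_pos: [0.6545, 0.2032, 0.12]
eef_rot: [0.997, 0.073, -0.003, -0.001]
contact_force: [-4.8, 0.2, 6.1]
grip_width: 0.351
finger_force: 59.5
```

```bash
cat > gap2.py <<'E'
from h import *
o=r.get_obs();f=r.grab_frame("wrist");g=f["img"].astype(float).mean(2);print(o["tool_pos"],o["contact_force"])
for c in(240,270,280):
    d=np.diff(g[:,c])
    def ed(lo,hi,s):
        w=np.clip(s*d[lo:hi],0,None);k=np.argmax(w);w[:max(0,k-2)]=0;w[k+3:]=0;return (w*np.arange(lo,hi)).sum()/w.sum()+.5
    b=ed(118,150,-1) ;q=ed(int(b)+2,int(b)+20,1);s=ed(int(q)+2,int(q)+14,-1)
    X=[plane(wray(f,(c,y),o),z)[0] for y,z in((b,.036),(q,.03),(s,.03))];print(c,round(b,1),round(q,1),round(s,1),np.round(X,4),"gap",round((X[0]-X[1])*1e3,1))
E
python3 gap2.py
```

```text
[0.65446554 0.20315224 0.12004516] [-4.84105167  0.24438552  6.12738836]
240 144.9 150.6 157.2 [0.6949 0.6894 0.6843] gap 5.5
270 145.4 151.4 158.1 [0.6977 0.6921 0.687 ] gap 5.6
280 145.9 151.5 158.3 [0.6985 0.6932 0.6879] gap 5.3
```

Base friction is fighting the push. I'll lift the bottle about 1 mm, move on against the weak spring only, then set it down.

Emit:
send_rows(
  plan=[
    [[0,0,0,0,0,-0.1,255],[0,0,0,0,0,-0.2,255],[0,0,0,0,0,-0.2,255]],
  ],
  grip_force=70,
)

```text
t: 28.75
tool_pos: [0.6552, 0.2024, 0.1204]
eef_rot: [0.997, 0.073, -0.002, -0.0]
contact_force: [-1.2, 0.3, -3.6]
grip_width: 0.354
finger_force: 69.4
```

```bash
python3 gap2.py
```

```text
[0.65523604 0.20237189 0.12038156] [-1.24791656  0.2993192  -3.60264109]
240 145.7 150.3 157.1 [0.6951 0.6905 0.6852] gap 4.6
270 146.4 151.0 157.4 [0.6979 0.6933 0.6883] gap 4.6
280 146.6 151.3 158.1 [0.6988 0.6942 0.6889] gap 4.6
```

Emit:
send_rows(
  plan=[
    [[0,0,0,0.05,0,0,255],[0,0,0,0.1,0,0,255],[0,0,0,0.1,0,0,255]],
  ],
)

```text
t: 29.18
tool_pos: [0.6561, 0.2025, 0.121]
eef_rot: [0.997, 0.073, -0.002, -0.0]
contact_force: [-3.1, -0.6, -5.8]
grip_width: 0.357
finger_force: 69.5
```

Emit:
send_rows(
  plan=[
    [[0,0,0,0.05,0,0,255],[0,0,0,0.1,0,0,255],[0,0,0,0.1,0,0,255]],
  ],
)

```text
t: 29.55
tool_pos: [0.6569, 0.2027, 0.1213]
eef_rot: [0.997, 0.073, -0.002, -0.0]
contact_force: [-5.0, -1.7, -4.7]
grip_width: 0.357
finger_force: 69.5
```

```bash
python3 gap2.py
```

```text
[0.65688802 0.20266603 0.12129206] [-5.01400827 -1.7472368  -4.65509113]
240 147.6 152.1 158.5 [0.6952 0.6905 0.6854] gap 4.7
270 148.3 152.7 159.3 [0.6979 0.6933 0.6882] gap 4.5
280 148.5 153.2 159.5 [0.6988 0.6942 0.6892] gap 4.7
```

The gap stays at 4.6 mm while the force rises, so the pad is solid and fully in. Lowering onto the bench now.

Emit:
send_rows(
  plan=[
    [[0,0,0,-0.1,0,0,255],[0,0,0,-0.1,0,0.05,255],[0,0,0,-0.1,0,0.1,255],[0,0,0,-0.1,0,0.15,255],[0,0,0,-0.1,0,0.15,255]],
  ],
)

```text
t: 30.22
tool_pos: [0.6567, 0.2027, 0.1213]
eef_rot: [0.997, 0.073, -0.001, -0.0]
contact_force: [-5.9, -1.8, -1.2]
grip_width: 0.354
finger_force: 69.8
```

Emit:
send_rows(
  plan=[
    [[0,0,0,0,0,0.04,255],[0,0,0,0,0,0.08,255],[0,0,0,0,0,0.08,255]],
  ],
)

```text
t: 30.6
tool_pos: [0.6567, 0.2027, 0.1211]
eef_rot: [0.997, 0.073, -0.001, -0.0]
contact_force: [-7.4, -2.3, 2.9]
grip_width: 0.354
finger_force: 70.0
```

```bash
python3 gap2.py
```

```text
[0.65674458 0.20274677 0.12108748] [-7.37225263 -2.29142856  2.90523639]
240 147.8 152.2 158.7 [0.6951 0.6905 0.6854] gap 4.6
270 148.4 152.8 159.3 [0.6979 0.6934 0.6883] gap 4.5
280 148.7 153.2 159.8 [0.6987 0.6942 0.6891] gap 4.5
```

Emit:
send_rows(
  plan=[
    [[0,0,0,-0.08,0,0,255],[0,0,0,-0.15,0,0,255],[0,0,0,-0.15,0,0,255]],
  ],
)

```text
t: 31.02
tool_pos: [0.6561, 0.2026, 0.1209]
eef_rot: [0.997, 0.073, -0.0, -0.001]
contact_force: [-4.3, -2.4, -0.3]
grip_width: 0.354
finger_force: 70.0
```

```bash
python3 gap2.py
```

```text
[0.65605007 0.20260901 0.12094027] [-4.32498332 -2.35630641 -0.2641082 ]
240 147.4 151.4 158.2 [0.6949 0.6906 0.6853] gap 4.3
270 147.8 152.2 159.1 [0.6978 0.6933 0.688 ] gap 4.5
280 148.4 152.5 159.2 [0.6985 0.6943 0.689 ] gap 4.2
```

Emit:
send_rows(
  plan=[
    [[0,0,0,0,0,0.03,255],[0,0,0,0,0,0.03,255],[0,0,0,0,0,0.03,140],[0,0,0,0,0,0.03,125],[0,0,0,0,0,0.03,100],[0,0,0,0,0,0.03,60],[0,0,0,0,0,0.03,0],[0,0,0,0,0,0.03,0]],
  ],
  grip_force=20,
)

```text
t: 32.08
tool_pos: [0.6556, 0.2029, 0.1192]
eef_rot: [0.997, 0.073, -0.001, -0.001]
contact_force: [-0.3, 0.5, 0.3]
grip_width: 0.999
finger_force: 0.0
```

```bash
python3 gap2.py; python3 gap.py | tail -2
```

```text
[0.65561446 0.20292039 0.11917843] [-0.32145187  0.50133821  0.32532614]
240 147.0 152.6 159.2 [0.6949 0.6895 0.6844] gap 5.4
270 147.4 153.4 160.2 [0.6979 0.6922 0.687 ] gap 5.6
280 147.9 153.6 160.3 [0.6986 0.6932 0.688 ] gap 5.4
sh [[24.0, -34.4], [24.1, 36.5]]
sh [[21.1, -34.1], [21.1, 36.8]]
```

Against the solid position (gap 4.5 mm), the pad is now at 5.5 mm. That is about 7 of 8 mm in, well above the 5 needed. Withdrawing straight up, then a final check.

Emit:
send_rows(
  plan=[
    [[0,0,0,0,0,-1,0],[0,0,0,0,0,-4,0],[0,0,0,0,0,-8,0],[0,0,0,0,0,-10,0],[0,0,0,0,0,-10,0],[0,0,0,0,0,-10,0]],
  ],
)

```text
t: 32.92
tool_pos: [0.6549, 0.2023, 0.2176]
eef_rot: [0.997, 0.073, -0.002, -0.0]
contact_force: [0.3, 0.0, -0.1]
grip_width: 0.998
finger_force: 0.0
```

```bash
python3 - <<'E'
from h import *
o=r.get_obs();p=o["tool_pos"];R=Ro.from_quat(o["eef_rot"]).as_matrix();print(o["t"],p);f=r.grab_frame("wrist");g=f["img"].astype(float).mean(2)
tp=lambda q,z:(R.T@(plane(wray(f,q,o),z)-p)*1000)[:2].round(1)
for c in(240,270,280):
    d=np.diff(g[:,c]);E=[(k,int(d[k])) for k in range(100,175) if abs(d[k])>18];print(c,E)
m=f["img"].min(2)>165
for y in (110,120,130,140):
    xs=np.nonzero(m[y,180:340])[0]+180;rr=[s for s in np.split(xs,np.nonzero(np.diff(xs)>1)[0]+1) if len(s)>3]
    print("rails",y,(tp(((rr[0][0]+rr[0][-1])/2,y),.018)+tp(((rr[-1][0]+rr[-1][-1])/2,y),.018))/2)
for y in (165,172,180):
    xs=np.nonzero(m[y,180:340])[0]+180;print("sh",tp((xs[0]-.5,y),.1),tp((xs[-1]+.5,y),.1))
E
```

```text
32.925 [0.65487986 0.20233993 0.21755256]
240 [(114, 27), (129, -19), (132, 40), (133, 54), (137, -23), (138, -26), (144, 23), (145, 20), (146, -34), (147, -22), (150, 33), (151, 61), (152, 39)]
270 [(114, 21), (115, 29), (129, -26), (130, -20), (133, 43), (134, 52), (138, -31), (139, -20), (147, -25), (151, 47), (152, 61), (153, 23)]
280 [(115, 32), (129, -23), (130, -21), (133, 37), (134, 57), (138, -21), (139, -28), (145, 22), (146, 19), (147, -32), (148, -22), (151, 39), (152, 63), (153, 34)]
rails 110 [63.25  1.9 ]
rails 120 [51.95  1.9 ]
rails 130 [40.55  1.9 ]
rails 140 [29.05  1.65]
sh [ 19.9 -38.8] [19.9 39.8]
sh [ 13.5 -39. ] [13.6 40. ]
sh [  6.2 -39.3] [ 6.2 39.5]
```

The bottle is centred to within 1 mm of the midline, free-standing, with the pad in and the gripper clear. Handing in.

```bash
python3 -c "
from cell import r
print(r.close_job())"
```

```text
the job is handed in; nothing more can be done
None
```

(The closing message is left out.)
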